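Swap the lens and the mirror on the optical rail and add the iris

TASK

The lens and the mirror stand in each other's places on the optical rail: swap them, parking one on the free carrier meanwhile if you like, and put the iris from the table on the carrier that was free at the start. The carriers are already set to their distances, so each optic must end upright with its foot fully home in the recess of its carrier, facing along the rail, and released. Set the optics down gently, without dropping or toppling any, and leave the other things on the table where they are.

Things in the scene. Friction and masses are not known exactly. Their poses are not given: they have to be found in the camera images.
- lens_post: Lens: black open ring 38 mm across on a steel post in a black holder, 112 mm high; ring centre 93 mm above the underside, ring from x = 2 to 13 mm. Origin at the foot's underside; z up, x the optical axis, y across. Foot 33 mm round; foot and barrel centred at x = 8 mm, thumbscrew out to x = -24 mm. Grip the optic's side edges (+-y) from above; may face either way.
- mirror_post: Mirror: square black mount 44 mm wide on a like post, mirror on one side, two knobs behind; 114 mm high; mount from z = 70 to 114, x = -8 to 11, knobs to x = 24 mm. Origin at the foot's underside; z up, x the optical axis, y across. Foot 33 mm round; foot and barrel centred at x = 8 mm, thumbscrew out to x = -24 mm. Grip the optic's side edges (+-y) from above; may face either way.
- iris_post: Iris: black disc 40 mm across, thin pin on top, on a like post; 124 mm high with pin; disc centre at z = 89, disc x = 4 to 12 mm. Starts on the table. Origin at the foot's underside; z up, x the optical axis, y across. Foot 33 mm round; foot and barrel centred at x = 8 mm, thumbscrew out to x = -24 mm. Grip the optic's side edges (+-y) from above; may face either way.
- carrier_lens: Rail carrier on which the lens stands at the start. Bare-metal, fixed, 76 mm across the rail, 62 mm along it. In its top a round recess for a post's foot, 44 mm across, 4 mm deep. Origin: centre of the recess floor, 28 mm above the table; y along the rail, x across, z up.
- carrier_mirror: Rail carrier on which the mirror stands at the start. Bare-metal, fixed, 76 mm across the rail, 62 mm along it. In its top a round recess for a post's foot, 44 mm across, 4 mm deep. Origin: centre of the recess floor, 28 mm above the table; y along the rail, x across, z up.
- carrier_free: Rail carrier empty at the start. Bare-metal, fixed, 76 mm across the rail, 62 mm along it. In its top a round recess for a post's foot, 44 mm across, 4 mm deep. Origin: centre of the recess floor, 28 mm above the table; y along the rail, x across, z up. The three sit in any order, 100 mm or more apart, on one dark rail, 440 x 44 x 20 mm.
- dropper: Bystander: white dropper bottle with a black top, 41 mm wide, 125 mm high, standing on the table; origin at the centre of its underside, z up.
- meter: Bystander: grey hand-held meter with keys, 150 x 68 x 30 mm, lying on the table; origin at the centre of its underside, z up.
- tissue: Bystander: flat pale-green pack, 73 x 101 x 10 mm, lying beyond the rail; origin at the centre of its underside, z up.

How it is judged:
At the end, for the whole second after the job is handed in: Lens on the carrier that held the mirror, mirror on the one that held the lens, iris on the one that was free: each foot on the recess floor (height within 2 mm, origin within 18 mm of the centre), upright within 0.06 rad, optical axis along the rail within 15 degrees either way, at rest (horizontal distance between lens_post and carrier_mirror below 0.018 m and z of lens_post in the frame of carrier_mirror between -0.003 and 0.002 m and angle between each of lens_post, mirror_post, iris_post's own z axis and vertical below 0.06 rad and angle between the x axis of lens_post and the y axis of carrier_mirror, either way round below 0.26 rad and linear speed of each of lens_post, mirror_post, iris_post below 0.02 m/s and horizontal distance between mirror_post and carrier_lens below 0.018 m and z of mirror_post in the frame of carrier_lens between -0.003 and 0.002 m and angle between the x axis of mirror_post and the y axis of carrier_lens, either way round below 0.26 rad and horizontal distance between iris_post and carrier_free below 0.018 m and z of iris_post in the frame of carrier_free between -0.003 and 0.002 m and angle between the x axis of iris_post and the y axis of carrier_free, either way round below 0.26 rad); the robot touches nothing.
It fails at once if an optic toppled (angle between any of lens_post, mirror_post, iris_post's own z axis and vertical above 0.5 rad).
It fails at once if an optic dropped from more than about 1 cm, or flung ((linear speed of lens_post above 0.45 m/s and contact force between lens_post and the fingers below 0.05 N) or (linear speed of mirror_post above 0.45 m/s and contact force between mirror_post and the fingers below 0.05 N) or (linear speed of iris_post above 0.45 m/s and contact force between iris_post and the fingers below 0.05 N)).
It fails at once if a bystander pushed more than 3 cm or knocked over (distance of any of dropper, meter, tissue from where it was at the start of the episode above 0.03 m or angle between any of dropper, meter, tissue's own z axis and vertical above 0.4 rad).
It also fails if it takes over 112 s, if anything falls off the work surface, if the arm or the gripper's body presses on something with over 40 N, if the wrist force passes 120 N, or if a joint passes its speed limit or range.

ROBOT

A 7-joint arm with a two-finger parallel gripper is mounted at the origin on a cart in front of the work surface, level with it; the furniture and walls round the work are solid. World frame = base frame: x ahead of the robot, y to its left, z up, the work surface at z = 0. Lengths are in m, angles in rad, forces in N, time in s.
With the tool pointing down it reaches from about 0.4 to 0.85 m from the base axis. Payload 4.5 kg.
Tool frame: the origin (TCP) lies midway between the tips of the shut fingers; the grasp point (between the pads) lies r.grip_point_offset behind it (r.grip_point_offset is the distance from the TCP to the grasp point, in m); z points along the fingers, y is the line along which they close (so a half turn about z gives the same grasp; the last joint's range is limited). The gripper opens to 88 mm and grips with 3 to 60 N. Pads are 18 mm wide; open, the fingers measure 123 mm over their backs; the gripper's body (75 mm by 187 mm) begins 45 mm behind the grasp point.
Start: joints at [-1.157, 0.689, -0.195, 1.565, 0.157, 0.902, -0.215], TCP at [0.232, 0.58, 0.239] pointing down, gripper open.
Joint ranges: [-3.01, 3.01], [-0.46, 2.08], [-1.47, 1.51], [0.13, 2.56], [-1, 4.14], [0.04, 2.09], [-2.66, 2.66]. Speed limits (rad/s): [2.57, 2.57, 3.14, 3.14, 3.14, 3.14, 3.14].

INTERFACE

Orientations are given as a unit quaternion [x, y, z, w].
In Python, from plant import r gives the robot as it stands.
- The arm moves only by the shell command python3 -m jog 'ROWS' [FORCE]. ROWS is JSON, a list of rows, each an object of numbers: "wx", "wy", "wz": the turn, a rotation vector about the world's x, y, z as a fraction of full scale; "dx", "dy", "dz": the shift along the world's x, y, z as a fraction of full scale; "hand": the closure, from 0 (fully open) to 1 (shut). In form: [{"wx": .., "wy": .., "wz": .., "dx": .., "dy": .., "dz": .., "hand": ..}, ...]. A call has 1 to 5 rows; each row shifts and turns the commanded pose from where the row before left it; what a row does not reach is not made up. Full scale, the value 1, is 0.25 m for a shift and 2 rad for a turn. A row lasts 1/12 s, in which the tool goes at most 41.7 mm and 7.16 degrees, less where a joint would pass 70% of its speed; a pose out of reach is approached as far as the arm can. A call with a number of a shift or a turn outside -1 to 1 is refused whole. A call with a gripper value outside its range is refused whole. The fingers move at their own pace and stop on an object; FORCE is the grip in N (left out, the last holds). Time passes only in rows, so rows that do not move let the fingers close. It gives the time, the measured TCP pose, the force, the opening and the grip force at its end, in the units of the state.
- r.get_state(): the state, without advancing time (a new reading comes with each control period).
- r.snapshot(name): name is "side" or "top"; returns the picture (384x512x3 uint8, red, green, blue); there is no depth.
- r.camera_info(name): a dict with "mtx" (3x3 intrinsics, pixels), "k1" (the pictures are not rectified: a ray, as slopes to the right and down, at radius r is drawn at 1 + k1 r^2 times it, then the intrinsics apply), "R" (3x3) and "t" (3): a world point X has camera coordinates R X + t. Camera axes: x right, y down, z forward; pixel columns grow to the right and rows downward; lengths in m; the calibration is good to about 2 mm. A picture is of the moment at which its call begins. camera_info takes no time and is no camera call.
- r.finish_job(): hands the job in; it is judged then, once.
Trained networks look in the newest picture that a camera, given by its name, has taken for a name from the list of things; names that differ only in an ending like _2 or _b are one class to them, and where a whole thing is asked for, a point or a joint stands for the part that bears it (a point fixed in the world has none). Each returns a list of dicts, best first, with "p" (0 to 1); they miss things now and then, are a little off and sometimes report something else, mostly with a low value. They report only what shows in the picture. A call takes as long as a camera call.
- r.search_frame(camera, query): "bbox" ([left, top, right, bottom] in pixels, round what is visible of it).
- r.masks_of(camera, query): "region" (384x512 bool, what is visible of it) and "bbox" ([left, top, right, bottom] in pixels, round what is visible of it).
The state is a dict: "clock": time; "q": joint angles; "qd": joint speeds; "joint_torque": joint torques, N m; "tool_pos": TCP position; "eef_rot": TCP orientation; "contact_force": force on the tool from outside, world axes, zero at the start; "moment": the same for the moment, N m; "opening": opening from 0.0 (shut) to 1.0 (fully open); "finger_force": force on a finger pad.
Only numpy, scipy, OpenCV 4.12 (cv2) and the standard library are available. Lean on these libraries where they do the work, as an engineer would, in place of code of your own. Each camera call takes 0.05 s, during which the arm holds its last target. There are 200 camera calls.

## Working session

There is one attempt and no reset: what is moved stays moved. The work goes in short steps, Python scripts to look and compute and a shell command to move; the robot and the scene stay as the last step left them, time stands still between calls to the robot, and variables do not carry over. Pictures are saved under pics/ and viewed, at most 14 in all, crops included, and the job is handed in when it is done.

```bash
ls; mkdir -p pics; python3 - <<'E'
from plant import r
import cv2,numpy as np
s=r.get_state();print({k:np.round(v,3).tolist() for k,v in s.items()},r.grip_point_offset)
for c in("side","top"):
    cv2.imwrite(f"pics/{c}0.png",r.snapshot(c)[:,:,::-1])
    i=r.camera_info(c);R=np.array(i["R"]);print(c,np.round(i["mtx"],1).tolist(),i["k1"],"cam",np.round(-R.T@i["t"],3),np.round(R,2).tolist())
    for n in["lens_post","mirror_post","iris_post","carrier_lens","carrier_mirror","carrier_free","dropper","meter","tissue"]:
        print(n,[(np.round(d["bbox"]).tolist(),round(d["p"],2)) for d in r.search_frame(c,n)][:4])
print(r.get_state()["clock"])
E
```

```text
pics
{'clock': 0.0, 'q': [-1.157, 0.69, -0.194, 1.566, 0.157, 0.903, -0.215], 'qd': [-0.001, 0.001, -0.001, 0.001, -0.001, 0.0, 0.003], 'joint_torque': [-0.0, -52.757, -1.267, -15.343, -0.053, 0.006, 0.0], 'tool_pos': [0.232, 0.58, 0.238], 'eef_rot': [0.189, 0.982, -0.001, -0.0], 'contact_force': [0.023, -0.191, 0.707], 'moment': [-0.007, -0.019, 0.04], 'finger_force': 0.0, 'opening': 0.998} 0.0187
side [[361.8, 0.0, 258.3], [0.0, 361.8, 187.5], [0.0, 0.0, 1.0]] -0.09044236772532797 cam [0.59  0.823 0.529] [[-1.0, 0.02, -0.02], [0.03, 0.5, -0.87], [-0.01, -0.87, -0.5]]
lens_post [([241.0, 165.0, 254.0, 191.0], 0.87)]
mirror_post [([247.0, 131.0, 263.0, 170.0], 0.81)]
iris_post [([292.0, 142.0, 303.0, 177.0], 0.68)]
carrier_lens [([235.0, 182.0, 268.0, 203.0], 0.92)]
carrier_mirror [([239.0, 164.0, 271.0, 181.0], 0.6)]
carrier_free [([215.0, 213.0, 259.0, 242.0], 0.71), ([241.0, 154.0, 252.0, 191.0], 0.38)]
dropper [([316.0, 207.0, 332.0, 254.0], 0.63)]
meter [([293.0, 180.0, 324.0, 218.0], 0.6), ([239.0, 164.0, 267.0, 180.0], 0.52)]
tissue [([170.0, 179.0, 217.0, 196.0], 0.9)]
top [[486.2, 0.0, 256.9], [0.0, 486.2, 189.7], [0.0, 0.0, 1.0]] -0.07334782841681087 cam [ 0.487 -0.006  1.372] [[0.03, -1.0, -0.0], [-1.0, -0.03, -0.08], [0.08, 0.01, -1.0]]
lens_post [([316.0, 232.0, 334.0, 245.0], 0.74), ([270.0, 175.0, 291.0, 191.0], 0.43), ([308.0, 180.0, 329.0, 209.0], 0.3)]
mirror_post [([314.0, 178.0, 331.0, 196.0], 0.72)]
iris_post [([317.0, 232.0, 335.0, 248.0], 0.59)]
carrier_lens [([263.0, 169.0, 290.0, 202.0], 0.78)]
carrier_mirror [([307.0, 174.0, 330.0, 209.0], 0.69)]
carrier_free [([207.0, 157.0, 233.0, 194.0], 0.61)]
dropper [([316.0, 181.0, 333.0, 197.0], 0.52), ([178.0, 233.0, 196.0, 249.0], 0.51)]
meter [([236.0, 227.0, 291.0, 265.0], 0.64)]
tissue [([278.0, 108.0, 312.0, 154.0], 0.85), ([314.0, 181.0, 330.0, 199.0], 0.41)]
1.0
```

```bash
python3 - <<'E'
import cv2,numpy as np
a=cv2.imread("pics/top0.png")[90:290,160:360];b=cv2.imread("pics/side0.png")[110:270,150:350]
cv2.imwrite("pics/topc.png",cv2.resize(a,(600,600),interpolation=cv2.INTER_CUBIC))
cv2.imwrite("pics/sidec.png",cv2.resize(b,(750,600),interpolation=cv2.INTER_CUBIC))
E
```

```text
(no output)
```

View pics/topc.png

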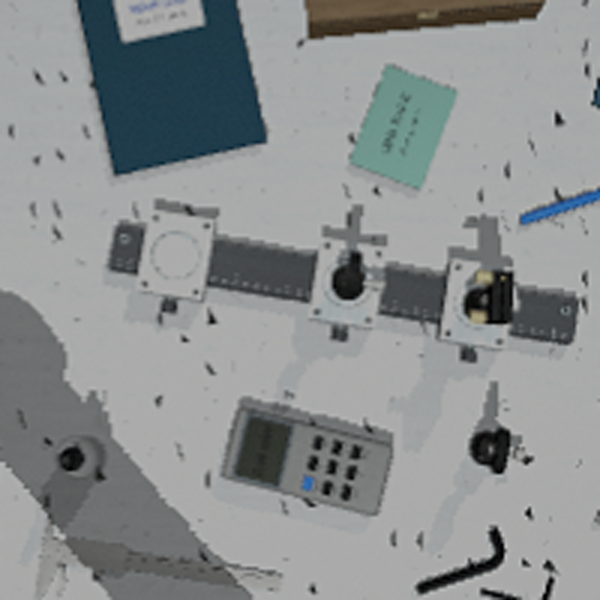

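View pics/sidec.png

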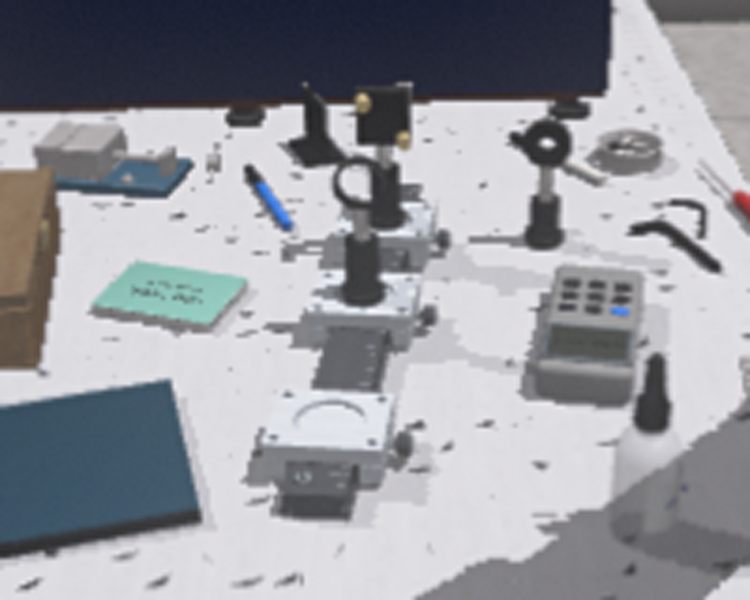

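The top crop shows the carriers along the rail: free at full-image pixel (218,174), lens at (276,182), mirror at (319,189). The iris is at about (324,240) and the meter lies in front of the rail. In the side view the knobs on the mirror and the open ring both face along the rail. Next I'll fit poses from the masks and overlay them.

```bash
cat > h.py <<'E'
from plant import r
import cv2,numpy as np
from scipy.optimize import least_squares
def proj(c,X):
    i=r.camera_info(c);P=np.atleast_2d(X)@np.array(i["R"]).T+i["t"]
    s=P[:,:2]/P[:,2:];s=s*(1+i["k1"]*(s**2).sum(1,keepdims=True));M=np.array(i["mtx"])
    return s@M[:2,:2].T+M[:2,2]
def onplane(c,uv,z):
    return least_squares(lambda p:(proj(c,[p[0],p[1],z])-uv).ravel(),[.5,0]).x
def tri(ut,us):
    s=least_squares(lambda p:np.r_[(proj("top",p)-ut).ravel(),(proj("side",p)-us).ravel()],[.5,0,.1]);return s.x,np.abs(s.fun).max()
def pose(p,pts):  # p=x,y,yaw,z of origin; local pts
    c,s=np.cos(p[2]),np.sin(p[2]);pts=np.array(pts,float)
    return pts@np.array([[c,s,0],[-s,c,0],[0,0,1]])+[p[0],p[1],p[3]]
T=np.linspace(0,2*np.pi,40)
def circ(x,y,z,R):return np.c_[x+R*np.cos(T),y+R*np.sin(T),z+0*T]
def disc(x,z,R):return np.c_[x+0*T,R*np.cos(T),z+R*np.sin(T)]
def rect(x0,x1,y0,y1,z):return np.array([[x0,y0,z],[x1,y0,z],[x1,y1,z],[x0,y1,z],[x0,y0,z]])
PARTS={"lens_post":[circ(8e-3,0,0,.0165),disc(.002,.093,.019),disc(.013,.093,.019)],
"iris_post":[circ(8e-3,0,0,.0165),disc(.004,.089,.02),disc(.012,.089,.02),np.array([[8e-3,0,.109],[8e-3,0,.124]])],
"mirror_post":[circ(8e-3,0,0,.0165),rect(-.008,.011,-.022,.022,.114),rect(-.008,.011,-.022,.022,.07)],
"carrier":[circ(0,0,.004,.022),rect(-.038,.038,-.031,.031,.004)]}
def overlay(c,img,items,box,k):
    x0,y0,x1,y1=box;o=cv2.resize(img[y0:y1,x0:x1,::-1],None,fx=k,fy=k,interpolation=cv2.INTER_CUBIC)
    for n,p,col in items:
        for q in PARTS[n]:
            u=((proj(c,pose(p,q))-[x0,y0]+.5)*k).astype(np.int32);cv2.polylines(o,[u],False,col,1)
    return o
E
python3 - <<'E'
from h import *
im={c:r.snapshot(c) for c in("top","side")}
for c in im: np.save(c+".npy",im[c])
cs={}
for n in["carrier_free","carrier_lens","carrier_mirror"]:
    m=r.masks_of("top",n)[0]["region"].astype(np.uint8)
    m=cv2.morphologyEx(cv2.resize(m*255,None,fx=4,fy=4),cv2.MORPH_OPEN,np.ones((33,33)))
    ct=max(cv2.findContours(m,0,1)[0],key=len);q=cv2.minAreaRect(ct)
    g=onplane("top",np.array(q[0])/4-.375,.032);cs[n]=g;print(n,np.array(q[0])/4,q[1],q[2],g)
a,b=cs["carrier_free"],cs["carrier_mirror"];d=a-b;yaw=np.arctan2(d[1],d[0]);print("rail dir",np.degrees(yaw),"lens off-line",np.cross(d/np.linalg.norm(d),cs["carrier_lens"]-b),np.linalg.norm(a-cs["carrier_lens"]),np.linalg.norm(b-cs["carrier_lens"]))
it=[("carrier",[*v,yaw-np.pi/2,.028],(0,0,255)) for v in cs.values()]
for n,cr in(("lens_post","carrier_lens"),("mirror_post","carrier_mirror")):
    o=cs[cr]-.008*np.array([np.cos(yaw),np.sin(yaw)]);it.append((n,[*o,yaw,.028],(0,220,0)))
g=onplane("top",[323.5,239.5],.05);it.append(("iris_post",[*g,yaw,0],(255,100,0)));print("iris",g)
cv2.imwrite("pics/ot.png",overlay("top",im["top"],it,(200,150,345,256),5.5))
cv2.imwrite("pics/os.png",overlay("side",im["side"],it,(205,125,310,250),4.8 and 5))
print(r.get_state()["clock"])
E
```

```text
Traceback (most recent call last):
IndexError: list index out of range
```

```bash
cat > look.py <<'E'
from h import *
im={c:r.snapshot(c) for c in("top","side")}
for c in im: np.save(c+".npy",im[c])
cs={}
for n,fb in(("carrier_free",(218.1,174.7)),("carrier_lens",(275.5,184.5)),("carrier_mirror",(318.7,190.5))):
    l=r.masks_of("top",n)
    if not l or l[0]["p"]<.4: print(n,"missed");cs[n]=onplane("top",np.array(fb),.032);continue
    m=l[0]["region"].astype(np.uint8)
    m=cv2.morphologyEx(cv2.resize(m*255,None,fx=4,fy=4),cv2.MORPH_OPEN,np.ones((33,33)))
    ct=max(cv2.findContours(m,0,1)[0],key=len);q=cv2.minAreaRect(ct)
    g=onplane("top",np.array(q[0])/4-.375,.032);cs[n]=g;print(n,np.array(q[0])/4,q[1],q[2],g)
a,b=cs["carrier_free"],cs["carrier_mirror"];d=a-b;yaw=np.arctan2(d[1],d[0]);e=d/np.linalg.norm(d)
print(cs,"rail dir",np.degrees(yaw),np.linalg.norm(a-cs["carrier_lens"]),np.linalg.norm(b-cs["carrier_lens"]))
it=[("carrier",[*v,yaw-np.pi/2,.028],(0,0,255)) for v in cs.values()]
for n,cr in(("lens_post","carrier_lens"),("mirror_post","carrier_mirror")):
    o=cs[cr]-.008*e;it.append((n,[*o,yaw,.028],(0,220,0)))
g=onplane("top",np.array([323.5,239.5]),.05);it.append(("iris_post",[*g,yaw,0],(255,100,0)));print("iris",g)
cv2.imwrite("pics/ot.png",overlay("top",im["top"],it,(200,150,345,256),5.5))
cv2.imwrite("pics/os.png",overlay("side",im["side"],it,(205,125,310,245),5))
print(r.get_state()["clock"])
E
python3 look.py
```

```text
carrier_free [218.16824341 175.18447876] (98.46437072753906, 118.21963500976562) 8.972626686096191 [0.62939893 0.11160922]
carrier_lens [274.375 193.375] (55.0, 87.0) 90.0 [ 0.58348897 -0.04552073]
carrier_mirror [316.875 199.875] (51.0, 91.0) 90.0 [ 0.5689834  -0.16336471]
{'carrier_free': array([0.62939893, 0.11160922]), 'carrier_lens': array([ 0.58348897, -0.04552073]), 'carrier_mirror': array([ 0.5689834 , -0.16336471])} rail dir 77.6082299667474 0.1636995565627638 0.11873338314994422
iris [ 0.4598905  -0.18258733]
1.4
```

View pics/ot.png

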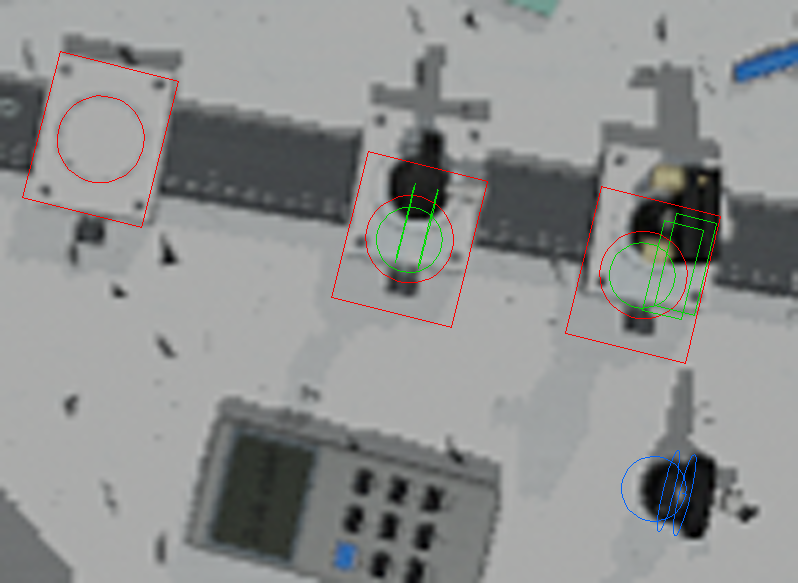

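View pics/os.png

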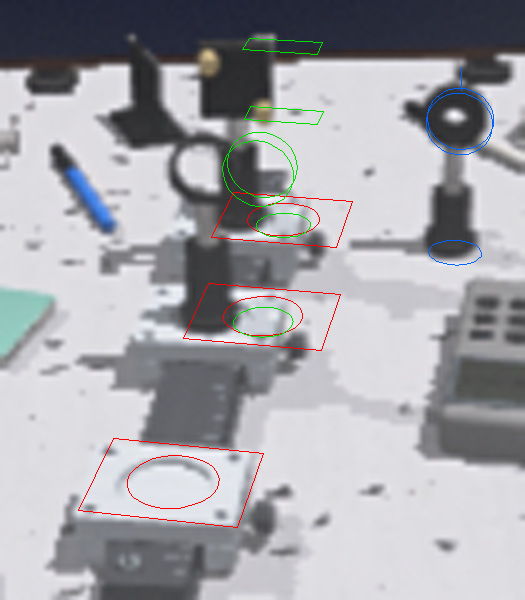

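The network's carrier masks were too low on the occupied carriers. I can read the plate screws directly in the top overlay: the means are about (102,138), (418,188) and (656,228) at 5.5x, and their spacings and slope agree. I'll refine with those.

```bash
cat > look2.py <<'E'
from h import *
import sys,json
im={c:np.load(c+".npy") for c in("top","side")}
cs={n:onplane("top",np.array([200,150])+(np.array(u)+.5)/5.5-.5,.032) for n,u in(("F",(102,137.75)),("L",(417.75,188.5)),("M",(656.5,228.5)))}
d=cs["F"]-cs["M"];yaw=np.arctan2(d[1],d[0]);e=d/np.linalg.norm(d)
print(cs,np.degrees(yaw),np.linalg.norm(cs["F"]-cs["L"]),np.linalg.norm(cs["L"]-cs["M"]))
for n in PARTS:
    if n!="carrier":PARTS[n].append(circ(.008,0,.05,.012))
it=[("carrier",[*v,yaw-np.pi/2,.028],(0,0,255)) for v in cs.values()]
it.append(("lens_post",[*(cs["L"]-.008*e),yaw,.028],(0,220,0)))
it.append(("mirror_post",[*(cs["M"]-.008*e),yaw,.028],(0,220,0)))
it.append(("iris_post",[.460,-.193,yaw,0],(255,100,0)))
cv2.imwrite("pics/ot2.png",overlay("top",im["top"],it,(260,158,340,256),6))
a=cv2.imread("pics/ot2.png");b=overlay("side",im["side"],it,(225,125,310,210),6)
b=np.vstack([b,np.zeros((max(0,a.shape[0]-b.shape[0]),b.shape[1],3),np.uint8)])
o=np.hstack([a,b[:a.shape[0]]]);o=cv2.resize(o,None,fx=min(1,800/o.shape[1]),fy=min(1,800/o.shape[1]),interpolation=cv2.INTER_AREA);cv2.imwrite("pics/ot2.png",o);print(o.shape)
E
python3 look2.py
```

```text
{'F': array([0.62990922, 0.11067464]), 'L': array([ 0.60894666, -0.04910424]), 'M': array([ 0.5923436 , -0.16968325])} 82.3682983025325 0.16114812875084047 0.12171671710112703
(475, 800, 3)
```

View pics/ot2.png

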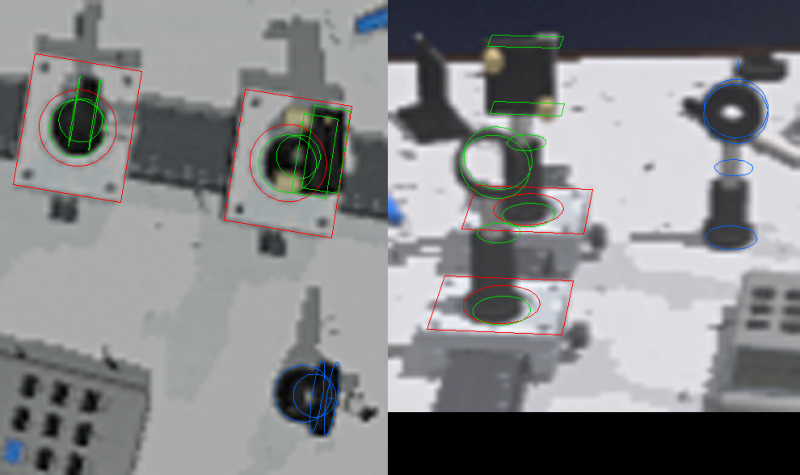

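Everything now overlays well in both views: the lens and mirror feet sit centred in their carriers, the rail direction is 82.4°, and the iris is near (0.461,-0.186). Moving above the lens now.

```bash

python3 -m jog '[{"dx":0.076,"dy":-0.126,"wz":-0.033,"hand":0},{"dx":0.076,"dy":-0.126,"wz":-0.033,"hand":0},{"dx":0.076,"dy":-0.126,"wz":-0.033,"hand":0},{"dx":0.076,"dy":-0.126,"wz":-0.033,"hand":0},{"dx":0.076,"dy":-0.126,"wz":-0.033,"hand":0}]' 15
python3 -m jog '[{"dx":0.076,"dy":-0.126,"wz":-0.033,"hand":0},{"dx":0.076,"dy":-0.126,"wz":-0.033,"hand":0},{"dx":0.076,"dy":-0.126,"wz":-0.033,"hand":0},{"dx":0.076,"dy":-0.126,"wz":-0.033,"hand":0},{"dx":0.076,"dy":-0.126,"wz":-0.033,"hand":0}]'
python3 -m jog '[{"dx":0.076,"dy":-0.126,"wz":-0.033,"hand":0},{"dx":0.076,"dy":-0.126,"wz":-0.033,"hand":0},{"dx":0.076,"dy":-0.126,"wz":-0.033,"hand":0},{"dx":0.076,"dy":-0.126,"wz":-0.033,"hand":0},{"dx":0.076,"dy":-0.126,"wz":-0.033,"hand":0}]'
cat > st.py <<'E'
from h import *
from scipy.spatial.transform import Rotation as Ro
s=r.get_state();R=Ro.from_quat(s["eef_rot"]).as_matrix()
print("t",round(s["clock"],2),"tcp",np.round(s["tool_pos"],4),"yawY",round(np.degrees(np.arctan2(R[1,1],R[0,1])),1),"z",np.round(R[:,2],3),"F",np.round(s["contact_force"],1),"open",round(s["opening"],3),"ff",round(s["finger_force"],1),"q",np.round(s["q"],2))
E
python3 st.py
```

```text
t 1.4 tcp [0.2317 0.5805 0.2387] yawY 68.2 z [-0.  0. -1.] F [-0.5  0.4 -0. ] open 1.003 ff 0.0 q [-1.16  0.69 -0.19  1.57  0.16  0.9  -0.22]invalid input
invalid input
invalid input
```

```bash

python3 -m jog '[{"wx":0,"wy":0,"wz":-0.033,"dx":0.076,"dy":-0.126,"dz":0,"hand":0},{"wx":0,"wy":0,"wz":-0.033,"dx":0.076,"dy":-0.126,"dz":0,"hand":0},{"wx":0,"wy":0,"wz":-0.033,"dx":0.076,"dy":-0.126,"dz":0,"hand":0},{"wx":0,"wy":0,"wz":-0.033,"dx":0.076,"dy":-0.126,"dz":0,"hand":0},{"wx":0,"wy":0,"wz":-0.033,"dx":0.076,"dy":-0.126,"dz":0,"hand":0}]' 15; python3 st.py
```

```text
clock: 1.82
tool_pos: [0.3274, 0.4215, 0.2389]
eef_rot: [0.349, 0.937, 0.0, 0.0]
contact_force: [0.1, 0.3, -0.2]
opening: 1.004
finger_force: 0.0
t 1.82 tcp [0.3274 0.4215 0.2389] yawY 49.2 z [ 0.  0. -1.] F [ 0.1  0.3 -0.2] open 1.004 ff 0.0 q [-0.92  0.57 -0.12  1.84  0.1   0.74 -0.24]
```

```bash

python3 -m jog '[{"wx":0,"wy":0,"wz":-0.033,"dx":0.076,"dy":-0.126,"dz":0,"hand":0},{"wx":0,"wy":0,"wz":-0.033,"dx":0.076,"dy":-0.126,"dz":0,"hand":0},{"wx":0,"wy":0,"wz":-0.033,"dx":0.076,"dy":-0.126,"dz":0,"hand":0},{"wx":0,"wy":0,"wz":-0.033,"dx":0.076,"dy":-0.126,"dz":0,"hand":0},{"wx":0,"wy":0,"wz":-0.033,"dx":0.076,"dy":-0.126,"dz":0,"hand":0}]' >/dev/null
python3 -m jog '[{"wx":0,"wy":0,"wz":-0.033,"dx":0.076,"dy":-0.126,"dz":0,"hand":0},{"wx":0,"wy":0,"wz":-0.033,"dx":0.076,"dy":-0.126,"dz":0,"hand":0},{"wx":0,"wy":0,"wz":-0.033,"dx":0.076,"dy":-0.126,"dz":0,"hand":0},{"wx":0,"wy":0,"wz":-0.033,"dx":0.076,"dy":-0.126,"dz":0,"hand":0},{"wx":0,"wy":0,"wz":-0.033,"dx":0.076,"dy":-0.126,"dz":0,"hand":0}]' >/dev/null
python3 -m jog '[{"wx":0,"wy":0,"wz":-0.033,"dx":0.076,"dy":-0.126,"dz":0,"hand":0},{"wx":0,"wy":0,"wz":-0.033,"dx":0.076,"dy":-0.126,"dz":0,"hand":0},{"wx":0,"wy":0,"wz":-0.033,"dx":0.076,"dy":-0.126,"dz":0,"hand":0},{"wx":0,"wy":0,"wz":-0.033,"dx":0.076,"dy":-0.126,"dz":0,"hand":0},{"wx":0,"wy":0,"wz":-0.033,"dx":0.076,"dy":-0.126,"dz":0,"hand":0}]' >/dev/null; python3 st.py
```

```text
t 3.07 tcp [ 0.6124 -0.0511  0.2389] yawY -7.6 z [ 0.  0. -1.] F [ 0.3 -0.2 -0.4] open 1.001 ff 0.0 q [-0.05  0.67  0.11  1.61 -0.09  0.86 -0.04]
```

```bash

python3 -m jog '[{"wx":0,"wy":0,"wz":0,"dx":-0.01,"dy":0.004,"dz":-0.11,"hand":0},{"wx":0,"wy":0,"wz":0,"dx":0,"dy":0,"dz":-0.11,"hand":0},{"wx":0,"wy":0,"wz":0,"dx":0,"dy":0,"dz":-0.11,"hand":0},{"wx":0,"wy":0,"wz":0,"dx":0,"dy":0,"dz":-0.11,"hand":0},{"wx":0,"wy":0,"wz":0,"dx":0,"dy":0,"dz":-0.108,"hand":0}]' >/dev/null
python3 st.py
python3 -m jog '[{"wx":0,"wy":0,"wz":0,"dx":0,"dy":0,"dz":0,"hand":0.4},{"wx":0,"wy":0,"wz":0,"dx":0,"dy":0,"dz":0,"hand":0.4},{"wx":0,"wy":0,"wz":0,"dx":0,"dy":0,"dz":0,"hand":0.4},{"wx":0,"wy":0,"wz":0,"dx":0,"dy":0,"dz":0,"hand":0.4},{"wx":0,"wy":0,"wz":0,"dx":0,"dy":0,"dz":0,"hand":0.4}]' 15 >/dev/null
python3 st.py
python3 - <<'E'
from h import *
t,s=r.snapshot("top"),r.snapshot("side")
a=cv2.resize(t[150:250,240:340,::-1],(400,400),interpolation=2);b=cv2.resize(s[110:210,215:315,::-1],(400,400),interpolation=2)
cv2.imwrite("pics/g1.png",np.hstack([a,b]))
E
```

```text
t 3.48 tcp [ 0.6093 -0.0484  0.1005] yawY -7.4 z [ 0.001  0.    -1.   ] F [ 0.   0.6 -0.6] open 0.998 ff 0.0 q [-0.04  0.86  0.08  1.72 -0.11  0.56 -0.03]
t 3.9 tcp [ 0.6105 -0.0486  0.1036] yawY -7.4 z [ 0.003 -0.    -1.   ] F [ 0.1 -0.4  0.7] open 0.646 ff 0.0 q [-0.04  0.85  0.08  1.72 -0.11  0.57 -0.03]
```

View pics/g1.png

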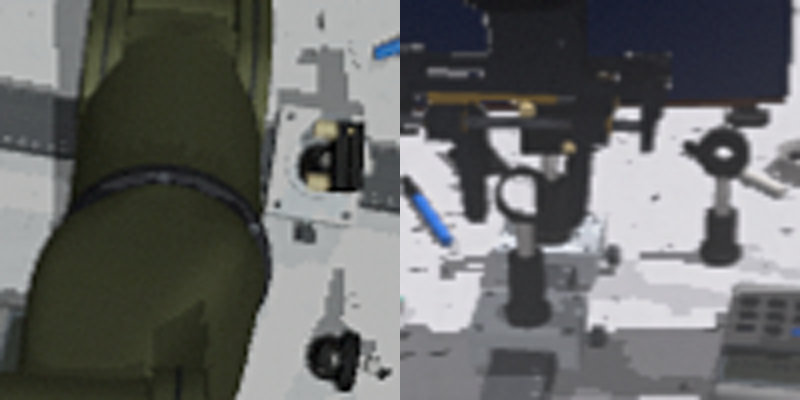

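The side view shows the lens ring at crop (518,193), midway between the fingers at about 475 and 570. Closing on it now.

```bash

python3 -m jog '[{"wx":0,"wy":0,"wz":0,"dx":0,"dy":-0.003,"dz":0,"hand":0.5},{"wx":0,"wy":0,"wz":0,"dx":0,"dy":0,"dz":0,"hand":0.55},{"wx":0,"wy":0,"wz":0,"dx":0,"dy":0,"dz":0,"hand":1},{"wx":0,"wy":0,"wz":0,"dx":0,"dy":0,"dz":0,"hand":1},{"wx":0,"wy":0,"wz":0,"dx":0,"dy":0,"dz":0,"hand":1}]' 15 >/dev/null
python3 st.py
python3 -m jog '[{"wx":0,"wy":0,"wz":0,"dx":0,"dy":0,"dz":0,"hand":1},{"wx":0,"wy":0,"wz":0,"dx":0,"dy":0,"dz":0.01,"hand":1},{"wx":0,"wy":0,"wz":0,"dx":0,"dy":0,"dz":0.01,"hand":1},{"wx":0,"wy":0,"wz":0,"dx":0,"dy":0,"dz":0.02,"hand":1},{"wx":0,"wy":0,"wz":0,"dx":0,"dy":0,"dz":0.03,"hand":1}]' >/dev/null
python3 st.py
```

```text
t 4.42 tcp [ 0.6096 -0.0493  0.1021] yawY -7.4 z [ 0.001 -0.    -1.   ] F [ 0.5 -0.8  2.3] open 0.413 ff 14.6 q [-0.04  0.85  0.08  1.72 -0.11  0.57 -0.03]
t 4.83 tcp [ 0.6082 -0.0491  0.1189] yawY -7.4 z [-0.002  0.    -1.   ] F [-0.5  0.5 -1.8] open 0.412 ff 14.9 q [-0.04  0.83  0.08  1.72 -0.1   0.6  -0.03]
```

```bash

python3 -m jog '[{"wx":0,"wy":0,"wz":0,"dx":0.002,"dy":0.018,"dz":0.02,"hand":1},{"wx":0,"wy":0,"wz":0,"dx":0.005,"dy":0.036,"dz":0.02,"hand":1},{"wx":0,"wy":0,"wz":0,"dx":0.007,"dy":0.053,"dz":0,"hand":1},{"wx":0,"wy":0,"wz":0,"dx":0.007,"dy":0.053,"dz":0,"hand":1},{"wx":0,"wy":0,"wz":0,"dx":0.007,"dy":0.053,"dz":0,"hand":1}]' >/dev/null
python3 -m jog '[{"wx":0,"wy":0,"wz":0,"dx":0.007,"dy":0.053,"dz":0,"hand":1},{"wx":0,"wy":0,"wz":0,"dx":0.007,"dy":0.053,"dz":0,"hand":1},{"wx":0,"wy":0,"wz":0,"dx":0.007,"dy":0.053,"dz":0,"hand":1},{"wx":0,"wy":0,"wz":0,"dx":0.007,"dy":0.053,"dz":0,"hand":1},{"wx":0,"wy":0,"wz":0,"dx":0.007,"dy":0.053,"dz":0,"hand":1}]' >/dev/null
python3 -m jog '[{"wx":0,"wy":0,"wz":0,"dx":0.007,"dy":0.053,"dz":0,"hand":1},{"wx":0,"wy":0,"wz":0,"dx":0.007,"dy":0.053,"dz":0,"hand":1},{"wx":0,"wy":0,"wz":0,"dx":0.005,"dy":0.036,"dz":0,"hand":1},{"wx":0,"wy":0,"wz":0,"dx":0.002,"dy":0.018,"dz":0,"hand":1},{"wx":0,"wy":0,"wz":0,"dx":0,"dy":0,"dz":0,"hand":1}]' >/dev/null
python3 -m jog '[{"wx":0,"wy":0,"wz":0,"dx":0,"dy":0,"dz":0,"hand":1},{"wx":0,"wy":0,"wz":0,"dx":0,"dy":0,"dz":0,"hand":1},{"wx":0,"wy":0,"wz":0,"dx":0,"dy":0,"dz":0,"hand":1}]' >/dev/null
python3 st.py
python3 - <<'E'
from h import *
s=r.snapshot("side")
b=cv2.resize(s[130:250,195:315,::-1],(600,600),interpolation=2)
cv2.imwrite("pics/g2.png",b)
E
```

```text
t 6.33 tcp [0.6302 0.1088 0.1293] yawY -7.5 z [-0.    -0.001 -1.   ] F [-0.5 -0.1 -2. ] open 0.413 ff 14.9 q [-0.31  0.85  0.12  1.62 -0.15  0.68 -0.24]
```

View pics/g2.png

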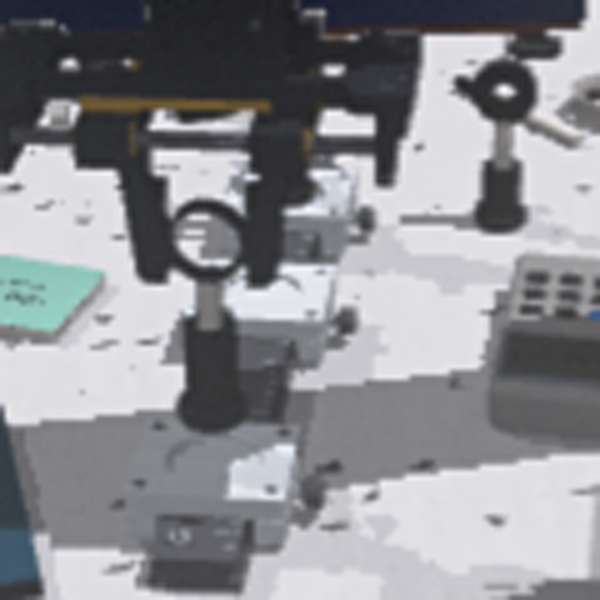

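The lens hangs upright between the fingers, with its foot at crop (213,412) above the free recess. I'll lower it and watch the force.

```bash

python3 -m jog '[{"wx":0,"wy":0,"wz":0,"dx":0.001,"dy":0.007,"dz":-0.02,"hand":1},{"wx":0,"wy":0,"wz":0,"dx":0,"dy":0,"dz":-0.03,"hand":1},{"wx":0,"wy":0,"wz":0,"dx":0,"dy":0,"dz":-0.02,"hand":1},{"wx":0,"wy":0,"wz":0,"dx":0,"dy":0,"dz":-0.01,"hand":1},{"wx":0,"wy":0,"wz":0,"dx":0,"dy":0,"dz":0,"hand":1}]' >/dev/null
python3 st.py
python3 -m jog '[{"wx":0,"wy":0,"wz":0,"dx":0,"dy":0,"dz":-0.006,"hand":1},{"wx":0,"wy":0,"wz":0,"dx":0,"dy":0,"dz":-0.006,"hand":1},{"wx":0,"wy":0,"wz":0,"dx":0,"dy":0,"dz":0,"hand":1}]' >/dev/null
python3 st.py
python3 -m jog '[{"wx":0,"wy":0,"wz":0,"dx":0,"dy":0,"dz":-0.006,"hand":1},{"wx":0,"wy":0,"wz":0,"dx":0,"dy":0,"dz":0,"hand":1}]' >/dev/null
python3 st.py
```

```text
t 6.8 tcp [0.6297 0.1119 0.108 ] yawY -7.4 z [-0.002 -0.    -1.   ] F [ 0.   0.4 -2.7] open 0.409 ff 14.9 q [-0.31  0.88  0.12  1.63 -0.15  0.65 -0.24]
t 7.05 tcp [0.6304 0.112  0.1061] yawY -7.4 z [ 0. -0. -1.] F [ 0.2  0.1 -2.7] open 0.415 ff 14.9 q [-0.31  0.88  0.12  1.63 -0.15  0.64 -0.24]
t 7.22 tcp [0.6304 0.112  0.1047] yawY -7.4 z [ 0.  0. -1.] F [-0.9 -0.8 -2.5] open 0.414 ff 14.9 q [-0.31  0.88  0.12  1.63 -0.15  0.64 -0.24]
```

```bash

for i in 1; do python3 -m jog '[{"wx":0,"wy":0,"wz":0,"dx":0,"dy":0,"dz":-0.004,"hand":1},{"wx":0,"wy":0,"wz":0,"dx":0,"dy":0,"dz":-0.003,"hand":1},{"wx":0,"wy":0,"wz":0,"dx":0,"dy":0,"dz":0,"hand":1}]'>/dev/null; python3 st.py; done
python3 -m jog '[{"wx":0,"wy":0,"wz":0,"dx":0,"dy":0,"dz":-0.003,"hand":1},{"wx":0,"wy":0,"wz":0,"dx":0,"dy":0,"dz":0,"hand":1}]'>/dev/null; python3 st.py
python3 -m jog '[{"wx":0,"wy":0,"wz":0,"dx":0,"dy":0,"dz":-0.003,"hand":1},{"wx":0,"wy":0,"wz":0,"dx":0,"dy":0,"dz":0,"hand":1}]'>/dev/null; python3 st.py
```

```text
t 7.47 tcp [0.6304 0.112  0.1029] yawY -7.4 z [-0.  0. -1.] F [ 0.   0.4 -2.3] open 0.411 ff 14.9 q [-0.31  0.88  0.12  1.63 -0.15  0.64 -0.24]
t 7.63 tcp [0.6305 0.112  0.1022] yawY -7.4 z [ 0.  0. -1.] F [-0.6  0.1 -2.4] open 0.415 ff 14.8 q [-0.31  0.89  0.12  1.63 -0.15  0.63 -0.24]
t 7.8 tcp [0.6308 0.1122 0.1021] yawY -7.4 z [ 0.001  0.    -1.   ] F [-1.4  0.7  2.9] open 0.409 ff 14.7 q [-0.31  0.89  0.12  1.63 -0.15  0.63 -0.24]
```

The lens seated at the same height it was gripped (TCP z 0.102). Releasing it and going over to the mirror.

```bash

python3 -m jog '[{"wx":0,"wy":0,"wz":0,"dx":0,"dy":0,"dz":0.002,"hand":0.45},{"wx":0,"wy":0,"wz":0,"dx":0,"dy":0,"dz":0,"hand":0.3},{"wx":0,"wy":0,"wz":0,"dx":0,"dy":0,"dz":0,"hand":0},{"wx":0,"wy":0,"wz":0,"dx":0,"dy":0,"dz":0,"hand":0},{"wx":0,"wy":0,"wz":0,"dx":0,"dy":0,"dz":0,"hand":0}]'>/dev/null; python3 st.py
python3 -m jog '[{"wx":0,"wy":0,"wz":0,"dx":0,"dy":0,"dz":0.04,"hand":0},{"wx":0,"wy":0,"wz":0,"dx":0,"dy":0,"dz":0.1,"hand":0},{"wx":0,"wy":0,"wz":0,"dx":0,"dy":0,"dz":0.13,"hand":0},{"wx":0,"wy":0,"wz":0,"dx":0,"dy":0,"dz":0.13,"hand":0},{"wx":0,"wy":0,"wz":0,"dx":0,"dy":-0.05,"dz":0,"hand":0}]'>/dev/null
python3 -m jog '[{"wx":0,"wy":0,"wz":0,"dx":-0.016,"dy":-0.11,"dz":0,"hand":0},{"wx":0,"wy":0,"wz":0,"dx":-0.016,"dy":-0.11,"dz":0,"hand":0},{"wx":0,"wy":0,"wz":0,"dx":-0.016,"dy":-0.11,"dz":0,"hand":0},{"wx":0,"wy":0,"wz":0,"dx":-0.016,"dy":-0.11,"dz":0,"hand":0},{"wx":0,"wy":0,"wz":0,"dx":-0.016,"dy":-0.11,"dz":0,"hand":0}]'>/dev/null
python3 -m jog '[{"wx":0,"wy":0,"wz":0,"dx":-0.016,"dy":-0.11,"dz":0,"hand":0},{"wx":0,"wy":0,"wz":0,"dx":-0.016,"dy":-0.11,"dz":0,"hand":0},{"wx":0,"wy":0,"wz":0,"dx":-0.016,"dy":-0.11,"dz":0,"hand":0},{"wx":0,"wy":0,"wz":0,"dx":-0.016,"dy":-0.11,"dz":0,"hand":0},{"wx":0,"wy":0,"wz":0,"dx":-0.014,"dy":-0.11,"dz":0,"hand":0}]'>/dev/null
python3 -m jog '[{"wx":0,"wy":0,"wz":0,"dx":0,"dy":0,"dz":0,"hand":0}]'>/dev/null; python3 st.py
python3 - <<'E'
from h import *
np.save("s1.npy",r.snapshot("side"));np.save("t1.npy",r.snapshot("top"))
t,s=np.load("t1.npy"),np.load("s1.npy")
a=cv2.resize(t[140:240,195:295,::-1],(400,400),interpolation=2);b=cv2.resize(s[130:230,205:305,::-1],(400,400),interpolation=2)
cv2.imwrite("pics/g3.png",np.hstack([a,b]))
E
```

```text
t 8.22 tcp [0.6304 0.112  0.1019] yawY -7.4 z [-0. -0. -1.] F [-0.3 -0.1  0.4] open 0.764 ff 0.0 q [-0.31  0.89  0.12  1.63 -0.15  0.63 -0.24]
t 9.55 tcp [ 0.5888 -0.1844  0.2027] yawY -8.0 z [-0.    -0.006 -1.   ] F [ 0.1 -0.9  0.5] open 1.001 ff 0.0 q [ 0.17  0.72  0.1   1.64 -0.09  0.79  0.17]
```

View pics/g3.png

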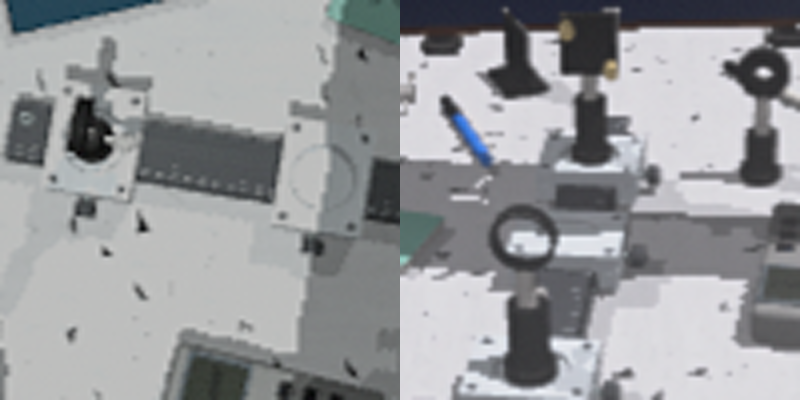

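The lens stands upright in the free carrier, and the empty lens carrier's recess is at full-image pixel (275.5,184.3), matching my estimate. Now the mirror.

```bash
python3 st.py
python3 -m jog '[{"wx":0,"wy":0,"wz":0,"dx":0.005,"dy":0.014,"dz":-0.07,"hand":0},{"wx":0,"wy":0,"wz":0,"dx":0,"dy":0,"dz":-0.1,"hand":0},{"wx":0,"wy":0,"wz":0,"dx":0,"dy":0,"dz":-0.1,"hand":0},{"wx":0,"wy":0,"wz":0,"dx":0,"dy":0,"dz":-0.08,"hand":0},{"wx":0,"wy":0,"wz":0,"dx":0,"dy":0,"dz":-0.04,"hand":0}]'>/dev/null
python3 -m jog '[{"wx":0,"wy":0,"wz":0,"dx":0,"dy":0,"dz":0,"hand":0.2}]'>/dev/null; python3 st.py
```

```text
t 9.65 tcp [ 0.5904 -0.1771  0.2023] yawY -7.6 z [ 0. -0. -1.] F [ 0.5  0.6 -0.5] open 1.003 ff 0.0 q [ 0.16  0.72  0.1   1.64 -0.09  0.79  0.17]
t 10.15 tcp [ 0.5911 -0.1696  0.1024] yawY -7.3 z [-0.004  0.002 -1.   ] F [-1.  -1.   0.3] open 0.946 ff 0.0 q [ 0.17  0.86  0.07  1.71 -0.1   0.58  0.17]
```

```bash

python3 -m jog '[{"wx":0,"wy":0,"wz":0,"dx":0,"dy":-0.009,"dz":0,"hand":0.3},{"wx":0,"wy":0,"wz":0,"dx":0,"dy":0,"dz":0,"hand":0.35},{"wx":0,"wy":0,"wz":0,"dx":0,"dy":0,"dz":0,"hand":0.4},{"wx":0,"wy":0,"wz":0,"dx":0,"dy":0,"dz":0,"hand":0.45},{"wx":0,"wy":0,"wz":0,"dx":0,"dy":0,"dz":0,"hand":0.5}]' 15 >/dev/null;python3 st.py
python3 -m jog '[{"wx":0,"wy":0,"wz":0,"dx":0,"dy":0,"dz":0,"hand":0.6},{"wx":0,"wy":0,"wz":0,"dx":0,"dy":0,"dz":0,"hand":1},{"wx":0,"wy":0,"wz":0,"dx":0,"dy":0,"dz":0,"hand":1},{"wx":0,"wy":0,"wz":0,"dx":0,"dy":0,"dz":0,"hand":1}]' >/dev/null;python3 st.py
python3 -m jog '[{"wx":0,"wy":0,"wz":0,"dx":0,"dy":0,"dz":0.01,"hand":1},{"wx":0,"wy":0,"wz":0,"dx":0,"dy":0,"dz":0.02,"hand":1},{"wx":0,"wy":0,"wz":0,"dx":0,"dy":0,"dz":0.03,"hand":1},{"wx":0,"wy":0,"wz":0,"dx":0,"dy":0,"dz":0.03,"hand":1},{"wx":0,"wy":0,"wz":0,"dx":0,"dy":0,"dz":0.02,"hand":1}]' >/dev/null
python3 -m jog '[{"wx":0,"wy":0,"wz":0,"dx":0,"dy":0,"dz":0,"hand":1},{"wx":0,"wy":0,"wz":0,"dx":0,"dy":0,"dz":0,"hand":1}]' >/dev/null;python3 st.py
```

```text
t 10.57 tcp [ 0.5927 -0.1744  0.1054] yawY -7.4 z [ 0.002 -0.    -1.   ] F [ 0.1 -0.1  0.6] open 0.57 ff 0.0 q [ 0.17  0.85  0.07  1.7  -0.1   0.59  0.17]
t 10.9 tcp [ 0.5929 -0.1745  0.1051] yawY -7.4 z [ 0.002 -0.    -1.   ] F [ 0.9 -0.4  4.5] open 0.509 ff 15.0 q [ 0.17  0.85  0.07  1.7  -0.1   0.59  0.17]
t 11.48 tcp [ 0.5924 -0.1743  0.1325] yawY -7.4 z [ 0.001 -0.    -1.   ] F [-0.9 -0.5 -1.5] open 0.506 ff 15.0 q [ 0.17  0.81  0.08  1.69 -0.1   0.64  0.17]
```

```bash

python3 -m jog '[{"wx":0,"wy":0,"wz":0,"dx":0.003,"dy":0.02,"dz":0,"hand":1},{"wx":0,"wy":0,"wz":0,"dx":0.006,"dy":0.04,"dz":0,"hand":1},{"wx":0,"wy":0,"wz":0,"dx":0.0085,"dy":0.06,"dz":0,"hand":1},{"wx":0,"wy":0,"wz":0,"dx":0.0085,"dy":0.06,"dz":0,"hand":1},{"wx":0,"wy":0,"wz":0,"dx":0.0085,"dy":0.06,"dz":0,"hand":1}]' >/dev/null
python3 -m jog '[{"wx":0,"wy":0,"wz":0,"dx":0.0085,"dy":0.06,"dz":0,"hand":1},{"wx":0,"wy":0,"wz":0,"dx":0.0085,"dy":0.06,"dz":0,"hand":1},{"wx":0,"wy":0,"wz":0,"dx":0.0085,"dy":0.06,"dz":0,"hand":1},{"wx":0,"wy":0,"wz":0,"dx":0.006,"dy":0.04,"dz":0,"hand":1},{"wx":0,"wy":0,"wz":0,"dx":0.003,"dy":0.02,"dz":0,"hand":1}]' >/dev/null
python3 -m jog '[{"wx":0,"wy":0,"wz":0,"dx":0,"dy":0,"dz":0,"hand":1},{"wx":0,"wy":0,"wz":0,"dx":0,"dy":0,"dz":0,"hand":1},{"wx":0,"wy":0,"wz":0,"dx":0,"dy":0,"dz":0,"hand":1}]' >/dev/null;python3 st.py
```

```text
t 12.57 tcp [ 0.6092 -0.0557  0.132 ] yawY -7.5 z [-0.    -0.001 -1.   ] F [ 0.4 -1.1 -2.4] open 0.506 ff 15.0 q [-0.04  0.81  0.11  1.71 -0.13  0.63  0.  ]
```

```bash

python3 -m jog '[{"wx":0,"wy":0,"wz":0,"dx":0.001,"dy":0.007,"dz":-0.02,"hand":1},{"wx":0,"wy":0,"wz":0,"dx":0,"dy":0,"dz":-0.03,"hand":1},{"wx":0,"wy":0,"wz":0,"dx":0,"dy":0,"dz":-0.02,"hand":1},{"wx":0,"wy":0,"wz":0,"dx":0,"dy":0,"dz":-0.01,"hand":1},{"wx":0,"wy":0,"wz":0,"dx":0,"dy":0,"dz":0,"hand":1}]' >/dev/null; python3 st.py
python3 -m jog '[{"wx":0,"wy":0,"wz":0,"dx":0,"dy":0,"dz":-0.006,"hand":1},{"wx":0,"wy":0,"wz":0,"dx":0,"dy":0,"dz":-0.006,"hand":1},{"wx":0,"wy":0,"wz":0,"dx":0,"dy":0,"dz":0,"hand":1}]' >/dev/null; python3 st.py
python3 -m jog '[{"wx":0,"wy":0,"wz":0,"dx":0,"dy":0,"dz":-0.006,"hand":1},{"wx":0,"wy":0,"wz":0,"dx":0,"dy":0,"dz":-0.003,"hand":1},{"wx":0,"wy":0,"wz":0,"dx":0,"dy":0,"dz":0,"hand":1}]'>/dev/null; python3 st.py
```

```text
t 12.98 tcp [ 0.6089 -0.0527  0.1108] yawY -7.4 z [-0.002  0.    -1.   ] F [-1.   1.1 -2.4] open 0.509 ff 15.0 q [-0.04  0.84  0.1   1.72 -0.13  0.59  0.  ]
t 13.23 tcp [ 0.6097 -0.0525  0.1089] yawY -7.4 z [ 0. -0. -1.] F [-0.3 -0.8 -1.2] open 0.509 ff 15.0 q [-0.04  0.85  0.1   1.72 -0.13  0.58  0.  ]
t 13.48 tcp [ 0.6096 -0.0525  0.1067] yawY -7.4 z [-0.  0. -1.] F [-0.3  0.2 -2.7] open 0.508 ff 15.0 q [-0.04  0.85  0.1   1.72 -0.14  0.58  0.01]
```

```bash

python3 -m jog '[{"wx":0,"wy":0,"wz":0,"dx":0,"dy":-0.003,"dz":-0.004,"hand":1},{"wx":0,"wy":0,"wz":0,"dx":0,"dy":0,"dz":0,"hand":1},{"wx":0,"wy":0,"wz":0,"dx":0,"dy":0,"dz":0,"hand":1}]' >/dev/null; python3 st.py
python3 -m jog '[{"wx":0,"wy":0,"wz":0,"dx":0,"dy":0,"dz":-0.003,"hand":1},{"wx":0,"wy":0,"wz":0,"dx":0,"dy":0,"dz":0,"hand":1}]'>/dev/null; python3 st.py
python3 -m jog '[{"wx":0,"wy":0,"wz":0,"dx":0,"dy":0,"dz":-0.002,"hand":1},{"wx":0,"wy":0,"wz":0,"dx":0,"dy":0,"dz":0,"hand":1}]'>/dev/null; python3 st.py
```

```text
t 13.73 tcp [ 0.6097 -0.0534  0.1058] yawY -7.4 z [ 0. -0. -1.] F [-0.9  0.5 -1. ] open 0.514 ff 15.0 q [-0.04  0.85  0.1   1.72 -0.13  0.58  0.01]
t 13.9 tcp [ 0.6099 -0.0533  0.1052] yawY -7.4 z [ 0. -0. -1.] F [-1.  -0.5 -1.2] open 0.51 ff 15.0 q [-0.04  0.85  0.1   1.72 -0.14  0.58  0.01]
t 14.07 tcp [ 0.61   -0.0534  0.1051] yawY -7.4 z [ 0.001 -0.    -1.   ] F [-0.9 -1.7  4.1] open 0.511 ff 14.9 q [-0.04  0.85  0.1   1.72 -0.14  0.58  0.01]
```

```bash

python3 -m jog '[{"wx":0,"wy":0,"wz":0,"dx":0,"dy":0,"dz":0.001,"hand":0.4},{"wx":0,"wy":0,"wz":0,"dx":0,"dy":0,"dz":0,"hand":0.2},{"wx":0,"wy":0,"wz":0,"dx":0,"dy":0,"dz":0,"hand":0},{"wx":0,"wy":0,"wz":0,"dx":0,"dy":0,"dz":0,"hand":0},{"wx":0,"wy":0,"wz":0,"dx":0,"dy":0,"dz":0,"hand":0}]'>/dev/null; python3 st.py
python3 -m jog '[{"wx":0,"wy":0,"wz":0,"dx":0,"dy":0,"dz":0.04,"hand":0},{"wx":0,"wy":0,"wz":0,"dx":0,"dy":0,"dz":0.1,"hand":0},{"wx":0,"wy":0,"wz":0,"dx":0,"dy":0,"dz":0.13,"hand":0},{"wx":0,"wy":0,"wz":0,"dx":0,"dy":0,"dz":0.12,"hand":0},{"wx":0,"wy":0,"wz":0,"dx":0,"dy":0,"dz":0,"hand":0}]'>/dev/null
python3 -m jog '[{"wx":0,"wy":0,"wz":0,"dx":0.016,"dy":0.132,"dz":0,"hand":0},{"wx":0,"wy":0,"wz":0,"dx":0.016,"dy":0.132,"dz":0,"hand":0},{"wx":0,"wy":0,"wz":0,"dx":0.016,"dy":0.132,"dz":0,"hand":0},{"wx":0,"wy":0,"wz":0,"dx":0.016,"dy":0.132,"dz":0,"hand":0},{"wx":0,"wy":0,"wz":0,"dx":0.016,"dy":0.132,"dz":0,"hand":0}]'>/dev/null
python3 -m jog '[{"wx":0,"wy":0,"wz":0,"dx":0,"dy":0,"dz":0,"hand":0},{"wx":0,"wy":0,"wz":0,"dx":0,"dy":0,"dz":0,"hand":0},{"wx":0,"wy":0,"wz":0,"dx":0,"dy":0,"dz":0,"hand":0}]'>/dev/null; python3 st.py
```

```text
t 14.48 tcp [ 0.6096 -0.0532  0.1046] yawY -7.4 z [-0.  0. -1.] F [0.  0.3 0.1] open 0.864 ff 0.0 q [-0.04  0.85  0.1   1.72 -0.14  0.58  0.01]
t 15.57 tcp [0.6296 0.111  0.2024] yawY -7.4 z [ 0.    -0.001 -1.   ] F [-1.3 -0.8 -0.4] open 1.002 ff 0.0 q [-0.33  0.75  0.16  1.57 -0.14  0.83 -0.25]
```

```bash

python3 -m jog '[{"wx":0,"wy":0,"wz":0,"dx":0.002,"dy":0.004,"dz":-0.07,"hand":0},{"wx":0,"wy":0,"wz":0,"dx":0,"dy":0,"dz":-0.1,"hand":0},{"wx":0,"wy":0,"wz":0,"dx":0,"dy":0,"dz":-0.1,"hand":0},{"wx":0,"wy":0,"wz":0,"dx":0,"dy":0,"dz":-0.09,"hand":0},{"wx":0,"wy":0,"wz":0,"dx":0,"dy":0,"dz":-0.04,"hand":0}]'>/dev/null
python3 -m jog '[{"wx":0,"wy":0,"wz":0,"dx":0,"dy":0,"dz":0,"hand":0.3},{"wx":0,"wy":0,"wz":0,"dx":0,"dy":0,"dz":0,"hand":0.35},{"wx":0,"wy":0,"wz":0,"dx":0,"dy":0,"dz":0,"hand":0.4},{"wx":0,"wy":0,"wz":0,"dx":0,"dy":0,"dz":0,"hand":0.45},{"wx":0,"wy":0,"wz":0,"dx":0,"dy":0,"dz":0,"hand":0.5}]' 15 >/dev/null;python3 st.py
python3 -m jog '[{"wx":0,"wy":0,"wz":0,"dx":0,"dy":0,"dz":0,"hand":0.6},{"wx":0,"wy":0,"wz":0,"dx":0,"dy":0,"dz":0,"hand":1},{"wx":0,"wy":0,"wz":0,"dx":0,"dy":0,"dz":0,"hand":1},{"wx":0,"wy":0,"wz":0,"dx":0,"dy":0,"dz":0,"hand":1},{"wx":0,"wy":0,"wz":0,"dx":0,"dy":0,"dz":0,"hand":1}]' >/dev/null;python3 st.py
```

```text
t 16.4 tcp [0.6311 0.1128 0.1037] yawY -7.4 z [ 0.003  0.    -1.   ] F [0.  0.7 0.1] open 0.647 ff 0.0 q [-0.32  0.88  0.13  1.63 -0.17  0.64 -0.23]
t 16.82 tcp [0.6306 0.1128 0.1026] yawY -7.4 z [ 0.001  0.    -1.   ] F [0.2 1.  1.8] open 0.411 ff 14.8 q [-0.32  0.89  0.13  1.63 -0.17  0.63 -0.23]
```

```bash

python3 -m jog '[{"wx":0,"wy":0,"wz":0,"dx":0,"dy":0,"dz":0.03,"hand":1},{"wx":0,"wy":0,"wz":0,"dx":0,"dy":0,"dz":0.06,"hand":1},{"wx":0,"wy":0,"wz":0,"dx":0,"dy":0,"dz":0.08,"hand":1},{"wx":0,"wy":0,"wz":0,"dx":0,"dy":0,"dz":0.1,"hand":1},{"wx":0,"wy":0,"wz":0,"dx":0,"dy":0,"dz":0.1,"hand":1}]' >/dev/null
python3 -m jog '[{"wx":0,"wy":0,"wz":0,"dx":0,"dy":0,"dz":0.1,"hand":1},{"wx":0,"wy":0,"wz":0,"dx":0,"dy":0,"dz":0.07,"hand":1},{"wx":0,"wy":0,"wz":0,"dx":0,"dy":0,"dz":0.03,"hand":1},{"wx":0,"wy":0,"wz":0,"dx":0,"dy":0,"dz":0,"hand":1},{"wx":0,"wy":0,"wz":0,"dx":0,"dy":0,"dz":0,"hand":1}]' >/dev/null
python3 st.py
python3 - <<'E'
from h import *
np.save("s2.npy",r.snapshot("side"))
s=np.load("s2.npy")
cv2.imwrite("pics/g4.png",cv2.resize(s[90:250,190:320,::-1],None,fx=3.7,fy=3.7,interpolation=2))
E
```

```text
t 17.65 tcp [0.6295 0.1127 0.244 ] yawY -7.4 z [-0.001 -0.    -1.   ] F [-0.2  0.2 -2. ] open 0.409 ff 14.9 q [-0.34  0.71  0.17  1.52 -0.14  0.92 -0.26]
```

View pics/g4.png

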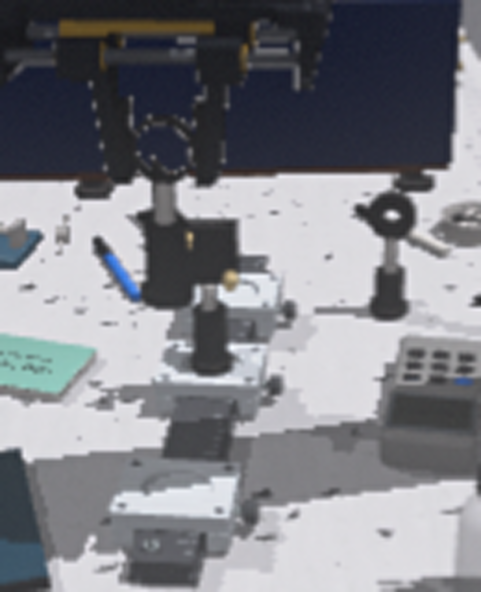

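The lens is held upright, the mirror stands on the former lens carrier at crop (212,360), and the free carrier is clear. Carrying the lens over to the mirror carrier, with its foot at 0.169 against the mirror's top at 0.142.

```bash

python3 -m jog '[{"wx":0,"wy":0,"wz":0,"dx":-0.003,"dy":-0.021,"dz":0,"hand":1},{"wx":0,"wy":0,"wz":0,"dx":-0.006,"dy":-0.042,"dz":0,"hand":1},{"wx":0,"wy":0,"wz":0,"dx":-0.008,"dy":-0.0625,"dz":0,"hand":1},{"wx":0,"wy":0,"wz":0,"dx":-0.008,"dy":-0.0625,"dz":0,"hand":1},{"wx":0,"wy":0,"wz":0,"dx":-0.008,"dy":-0.0625,"dz":0,"hand":1}]' >/dev/null
python3 -m jog '[{"wx":0,"wy":0,"wz":0,"dx":-0.008,"dy":-0.0625,"dz":0,"hand":1},{"wx":0,"wy":0,"wz":0,"dx":-0.008,"dy":-0.0625,"dz":0,"hand":1},{"wx":0,"wy":0,"wz":0,"dx":-0.008,"dy":-0.0625,"dz":0,"hand":1},{"wx":0,"wy":0,"wz":0,"dx":-0.008,"dy":-0.0625,"dz":0,"hand":1},{"wx":0,"wy":0,"wz":0,"dx":-0.008,"dy":-0.0625,"dz":0,"hand":1}]' >/dev/null
python3 -m jog '[{"wx":0,"wy":0,"wz":0,"dx":-0.008,"dy":-0.0625,"dz":0,"hand":1},{"wx":0,"wy":0,"wz":0,"dx":-0.008,"dy":-0.0625,"dz":0,"hand":1},{"wx":0,"wy":0,"wz":0,"dx":-0.008,"dy":-0.0625,"dz":0,"hand":1},{"wx":0,"wy":0,"wz":0,"dx":-0.008,"dy":-0.0625,"dz":0,"hand":1},{"wx":0,"wy":0,"wz":0,"dx":-0.008,"dy":-0.0625,"dz":0,"hand":1}]' >/dev/null
python3 -m jog '[{"wx":0,"wy":0,"wz":0,"dx":-0.008,"dy":-0.0625,"dz":0,"hand":1},{"wx":0,"wy":0,"wz":0,"dx":-0.008,"dy":-0.0625,"dz":0,"hand":1},{"wx":0,"wy":0,"wz":0,"dx":-0.008,"dy":-0.0625,"dz":0,"hand":1},{"wx":0,"wy":0,"wz":0,"dx":-0.006,"dy":-0.042,"dz":0,"hand":1},{"wx":0,"wy":0,"wz":0,"dx":-0.003,"dy":-0.021,"dz":0,"hand":1}]' >/dev/null
python3 -m jog '[{"wx":0,"wy":0,"wz":0,"dx":0,"dy":0,"dz":0,"hand":1},{"wx":0,"wy":0,"wz":0,"dx":0,"dy":0,"dz":0,"hand":1},{"wx":0,"wy":0,"wz":0,"dx":0,"dy":0,"dz":0,"hand":1},{"wx":0,"wy":0,"wz":0,"dx":0,"dy":0,"dz":0,"hand":1}]' >/dev/null
python3 st.py
```

```text
t 19.7 tcp [ 0.594  -0.1673  0.2447] yawY -7.3 z [ 0.     0.001 -1.   ] F [-0.1 -0.2 -1.8] open 0.412 ff 14.9 q [ 0.13  0.67  0.13  1.59 -0.11  0.88  0.17]
```

```bash

python3 -m jog '[{"wx":0,"wy":0,"wz":0,"dx":-0.004,"dy":-0.007,"dz":-0.03,"hand":1},{"wx":0,"wy":0,"wz":0,"dx":0,"dy":0,"dz":-0.07,"hand":1},{"wx":0,"wy":0,"wz":0,"dx":0,"dy":0,"dz":-0.1,"hand":1},{"wx":0,"wy":0,"wz":0,"dx":0,"dy":0,"dz":-0.1,"hand":1},{"wx":0,"wy":0,"wz":0,"dx":0,"dy":0,"dz":-0.1,"hand":1}]' >/dev/null
python3 -m jog '[{"wx":0,"wy":0,"wz":0,"dx":0,"dy":0,"dz":-0.07,"hand":1},{"wx":0,"wy":0,"wz":0,"dx":0,"dy":0,"dz":-0.04,"hand":1},{"wx":0,"wy":0,"wz":0,"dx":0,"dy":0,"dz":-0.02,"hand":1},{"wx":0,"wy":0,"wz":0,"dx":0,"dy":0,"dz":0,"hand":1},{"wx":0,"wy":0,"wz":0,"dx":0,"dy":0,"dz":0,"hand":1}]' >/dev/null
python3 st.py
```

```text
t 20.53 tcp [ 0.5933 -0.1706  0.1128] yawY -7.4 z [ 0.001 -0.    -1.   ] F [ 0.3 -0.6 -2.1] open 0.411 ff 14.9 q [ 0.15  0.84  0.1   1.7  -0.13  0.6   0.19]
```

```bash

python3 -m jog '[{"wx":0,"wy":0,"wz":0,"dx":0,"dy":0.005,"dz":-0.01,"hand":1},{"wx":0,"wy":0,"wz":0,"dx":0,"dy":0,"dz":-0.008,"hand":1},{"wx":0,"wy":0,"wz":0,"dx":0,"dy":0,"dz":-0.007,"hand":1},{"wx":0,"wy":0,"wz":0,"dx":0,"dy":0,"dz":0,"hand":1}]' >/dev/null
python3 st.py
python3 -m jog '[{"wx":0,"wy":0,"wz":0,"dx":0,"dy":0,"dz":-0.006,"hand":1},{"wx":0,"wy":0,"wz":0,"dx":0,"dy":0,"dz":0,"hand":1},{"wx":0,"wy":0,"wz":0,"dx":0,"dy":0,"dz":0,"hand":1}]' >/dev/null
python3 st.py
python3 -m jog '[{"wx":0,"wy":0,"wz":0,"dx":0,"dy":0,"dz":-0.005,"hand":1},{"wx":0,"wy":0,"wz":0,"dx":0,"dy":0,"dz":0,"hand":1},{"wx":0,"wy":0,"wz":0,"dx":0,"dy":0,"dz":0,"hand":1}]' >/dev/null
python3 st.py
```

```text
t 20.87 tcp [ 0.5927 -0.1692  0.1061] yawY -7.4 z [ 0.  0. -1.] F [-0.4  0.3 -2. ] open 0.411 ff 14.9 q [ 0.15  0.85  0.1   1.71 -0.13  0.59  0.19]
t 21.12 tcp [ 0.5927 -0.1693  0.1045] yawY -7.4 z [ 0.  0. -1.] F [ 0.3 -0.5 -3.1] open 0.411 ff 14.9 q [ 0.15  0.86  0.1   1.71 -0.13  0.58  0.19]
t 21.37 tcp [ 0.5927 -0.1693  0.1032] yawY -7.4 z [-0.  0. -1.] F [-0.1 -0.3 -2.6] open 0.413 ff 14.9 q [ 0.15  0.86  0.1   1.71 -0.13  0.58  0.19]
```

```bash

python3 -m jog '[{"wx":0,"wy":0,"wz":0,"dx":0,"dy":0,"dz":-0.003,"hand":1},{"wx":0,"wy":0,"wz":0,"dx":0,"dy":0,"dz":0,"hand":1}]' >/dev/null
python3 st.py
python3 -m jog '[{"wx":0,"wy":0,"wz":0,"dx":0,"dy":0,"dz":-0.003,"hand":1},{"wx":0,"wy":0,"wz":0,"dx":0,"dy":0,"dz":0,"hand":1}]' >/dev/null
python3 st.py
```

```text
t 21.53 tcp [ 0.5929 -0.1693  0.1027] yawY -7.4 z [ 0. -0. -1.] F [-0.8 -0.4 -0.3] open 0.409 ff 14.9 q [ 0.15  0.86  0.1   1.71 -0.13  0.58  0.19]
t 21.7 tcp [ 0.5932 -0.1695  0.1025] yawY -7.4 z [ 0.001 -0.    -1.   ] F [-0.8  0.1  3.9] open 0.411 ff 14.7 q [ 0.15  0.86  0.1   1.71 -0.13  0.58  0.19]
```

```bash

python3 -m jog '[{"wx":0,"wy":0,"wz":0,"dx":0,"dy":0,"dz":0.002,"hand":0.45},{"wx":0,"wy":0,"wz":0,"dx":0,"dy":0,"dz":0,"hand":0.3},{"wx":0,"wy":0,"wz":0,"dx":0,"dy":0,"dz":0,"hand":0},{"wx":0,"wy":0,"wz":0,"dx":0,"dy":0,"dz":0,"hand":0},{"wx":0,"wy":0,"wz":0,"dx":0,"dy":0,"dz":0,"hand":0}]'>/dev/null; python3 st.py
python3 -m jog '[{"wx":0,"wy":0,"wz":0,"dx":0,"dy":0,"dz":0.04,"hand":0},{"wx":0,"wy":0,"wz":0,"dx":0,"dy":0,"dz":0.1,"hand":0},{"wx":0,"wy":0,"wz":0,"dx":0,"dy":0,"dz":0.13,"hand":0},{"wx":0,"wy":0,"wz":0,"dx":0,"dy":0,"dz":0.13,"hand":0},{"wx":0,"wy":0,"wz":0,"dx":0,"dy":0,"dz":0,"hand":0}]'>/dev/null
python3 -m jog '[{"wx":0,"wy":0,"wz":0,"dx":-0.106,"dy":-0.013,"dz":0,"hand":0},{"wx":0,"wy":0,"wz":0,"dx":-0.106,"dy":-0.013,"dz":0,"hand":0},{"wx":0,"wy":0,"wz":0,"dx":-0.106,"dy":-0.013,"dz":0,"hand":0},{"wx":0,"wy":0,"wz":0,"dx":-0.106,"dy":-0.013,"dz":0,"hand":0},{"wx":0,"wy":0,"wz":0,"dx":-0.106,"dy":-0.013,"dz":0,"hand":0}]'>/dev/null
python3 -m jog '[{"wx":0,"wy":0,"wz":0,"dx":0,"dy":0,"dz":0,"hand":0},{"wx":0,"wy":0,"wz":0,"dx":0,"dy":0,"dz":0,"hand":0},{"wx":0,"wy":0,"wz":0,"dx":0,"dy":0,"dz":0,"hand":0}]'>/dev/null; python3 st.py
python3 - <<'E'
from h import *
np.save("s3.npy",r.snapshot("side"));np.save("t3.npy",r.snapshot("top"))
t,s=np.load("t3.npy"),np.load("s3.npy")
a=cv2.resize(t[150:250,250:350,::-1],(400,400),interpolation=2);b=cv2.resize(s[110:210,215:315,::-1],(400,400),interpolation=2)
cv2.imwrite("pics/g5.png",np.hstack([a,b]))
E
```

```text
t 22.12 tcp [ 0.5926 -0.1692  0.1021] yawY -7.4 z [-0.  0. -1.] F [ 1.   0.2 -0.6] open 0.766 ff 0.0 q [ 0.15  0.86  0.09  1.71 -0.13  0.58  0.19]
t 23.2 tcp [ 0.4615 -0.1855  0.2027] yawY -7.4 z [ 0.002 -0.    -1.   ] F [ 0.8  0.1 -0. ] open 1.001 ff 0.0 q [ 0.22  0.58  0.1   1.99 -0.11  0.57  0.27]
```

View pics/g5.png

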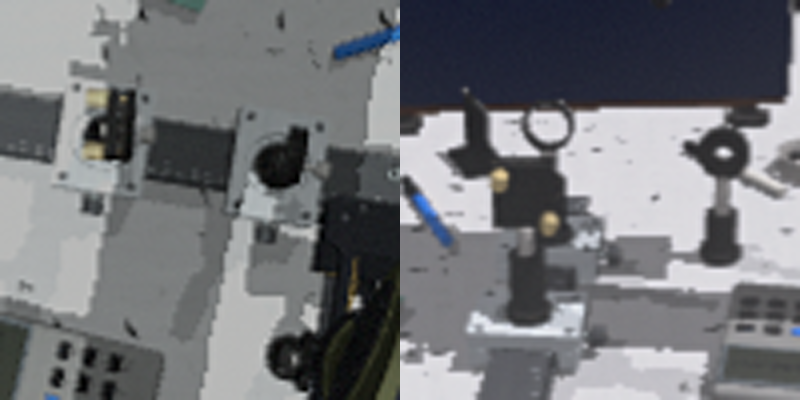

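Mirror and lens both stand in their new carriers. The iris is untouched at side crop (720,150). Descending on it.

```bash

python3 -m jog '[{"wx":0,"wy":0,"wz":0,"dx":0,"dy":-0.004,"dz":-0.06,"hand":0},{"wx":0,"wy":0,"wz":0,"dx":0,"dy":0,"dz":-0.11,"hand":0},{"wx":0,"wy":0,"wz":0,"dx":0,"dy":0,"dz":-0.12,"hand":0},{"wx":0,"wy":0,"wz":0,"dx":0,"dy":0,"dz":-0.12,"hand":0},{"wx":0,"wy":0,"wz":0,"dx":0,"dy":0,"dz":-0.08,"hand":0}]'>/dev/null
python3 -m jog '[{"wx":0,"wy":0,"wz":0,"dx":0,"dy":0,"dz":-0.04,"hand":0},{"wx":0,"wy":0,"wz":0,"dx":0,"dy":0,"dz":0,"hand":0.2},{"wx":0,"wy":0,"wz":0,"dx":0,"dy":0,"dz":0,"hand":0.3},{"wx":0,"wy":0,"wz":0,"dx":0,"dy":0,"dz":0,"hand":0.3}]'>/dev/null; python3 st.py
python3 - <<'E'
from h import *
s=r.snapshot("side")
cv2.imwrite("pics/g6.png",cv2.resize(s[105:205,240:340,::-1],(600,600),interpolation=2))
E
```

```text
t 24.05 tcp [ 0.4613 -0.1867  0.0707] yawY -7.4 z [ 0.002 -0.001 -1.   ] F [ 0.4 -0.9 -0.4] open 0.797 ff 0.0 q [ 0.27  0.82  0.04  2.08 -0.13  0.24  0.29]
```

View pics/g6.png

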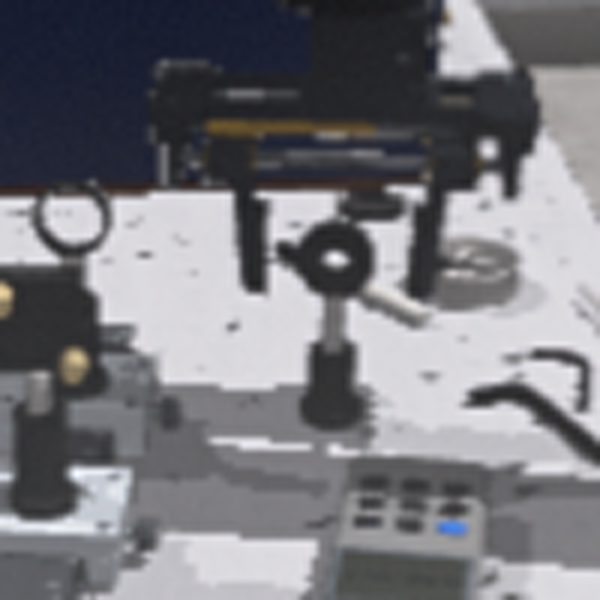

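The iris disc at (335,258) is centred between the fingers, whose inner faces are at 268 and 410. The rod passing behind the disc is a pen lying on the table. Closing now.

```bash

python3 -m jog '[{"wx":0,"wy":0,"wz":0,"dx":-0.002,"dy":0,"dz":0,"hand":0.35},{"wx":0,"wy":0,"wz":0,"dx":0,"dy":0,"dz":0,"hand":0.4},{"wx":0,"wy":0,"wz":0,"dx":0,"dy":0,"dz":0,"hand":0.45},{"wx":0,"wy":0,"wz":0,"dx":0,"dy":0,"dz":0,"hand":0.5},{"wx":0,"wy":0,"wz":0,"dx":0,"dy":0,"dz":0,"hand":0.53}]' 15 >/dev/null;python3 st.py
python3 -m jog '[{"wx":0,"wy":0,"wz":0,"dx":0,"dy":0,"dz":0,"hand":0.6},{"wx":0,"wy":0,"wz":0,"dx":0,"dy":0,"dz":0,"hand":1},{"wx":0,"wy":0,"wz":0,"dx":0,"dy":0,"dz":0,"hand":1},{"wx":0,"wy":0,"wz":0,"dx":0,"dy":0,"dz":0,"hand":1}]' >/dev/null;python3 st.py
python3 -m jog '[{"wx":0,"wy":0,"wz":0,"dx":0,"dy":0,"dz":0.01,"hand":1},{"wx":0,"wy":0,"wz":0,"dx":0,"dy":0,"dz":0.02,"hand":1},{"wx":0,"wy":0,"wz":0,"dx":0,"dy":0,"dz":0.03,"hand":1},{"wx":0,"wy":0,"wz":0,"dx":0,"dy":0,"dz":0.02,"hand":1},{"wx":0,"wy":0,"wz":0,"dx":0,"dy":0,"dz":0,"hand":1}]' >/dev/null;python3 st.py
```

```text
t 24.52 tcp [ 0.4601 -0.1866  0.07  ] yawY -7.4 z [ 0.001 -0.    -1.   ] F [1.2 0.2 1.2] open 0.479 ff 0.2 q [ 0.27  0.82  0.04  2.08 -0.13  0.24  0.3 ]
t 24.85 tcp [ 0.4602 -0.1866  0.0699] yawY -7.4 z [ 0.001 -0.    -1.   ] F [ 1.4 -0.2  2.7] open 0.441 ff 14.9 q [ 0.27  0.82  0.04  2.08 -0.13  0.24  0.3 ]
t 25.27 tcp [ 0.46   -0.1867  0.0909] yawY -7.4 z [ 0.001 -0.001 -1.   ] F [ 0.3  0.5 -2.1] open 0.441 ff 15.0 q [ 0.26  0.78  0.05  2.08 -0.13  0.29  0.29]
```

```bash

python3 -m jog '[{"wx":0,"wy":0,"wz":0,"dx":0,"dy":0,"dz":0.04,"hand":1},{"wx":0,"wy":0,"wz":0,"dx":0,"dy":0,"dz":0.08,"hand":1},{"wx":0,"wy":0,"wz":0,"dx":0,"dy":0,"dz":0.1,"hand":1},{"wx":0,"wy":0,"wz":0,"dx":0,"dy":0,"dz":0.12,"hand":1},{"wx":0,"wy":0,"wz":0,"dx":0,"dy":0,"dz":0.11,"hand":1}]' >/dev/null
python3 -m jog '[{"wx":0,"wy":0,"wz":0,"dx":0,"dy":0,"dz":0.09,"hand":1},{"wx":0,"wy":0,"wz":0,"dx":0,"dy":0,"dz":0.05,"hand":1},{"wx":0,"wy":0,"wz":0,"dx":0,"dy":0,"dz":0.02,"hand":1},{"wx":0,"wy":0,"wz":0,"dx":0,"dy":0,"dz":0,"hand":1},{"wx":0,"wy":0,"wz":0,"dx":0.01,"dy":0.018,"dz":0,"hand":1}]' >/dev/null; python3 st.py
python3 -m jog '[{"wx":0,"wy":0,"wz":0,"dx":0.021,"dy":0.036,"dz":0,"hand":1},{"wx":0,"wy":0,"wz":0,"dx":0.031,"dy":0.054,"dz":0,"hand":1},{"wx":0,"wy":0,"wz":0,"dx":0.031,"dy":0.054,"dz":0,"hand":1},{"wx":0,"wy":0,"wz":0,"dx":0.031,"dy":0.054,"dz":0,"hand":1},{"wx":0,"wy":0,"wz":0,"dx":0.031,"dy":0.054,"dz":0,"hand":1}]' >/dev/null
python3 -m jog '[{"wx":0,"wy":0,"wz":0,"dx":0.031,"dy":0.054,"dz":0,"hand":1},{"wx":0,"wy":0,"wz":0,"dx":0.031,"dy":0.054,"dz":0,"hand":1},{"wx":0,"wy":0,"wz":0,"dx":0.031,"dy":0.054,"dz":0,"hand":1},{"wx":0,"wy":0,"wz":0,"dx":0.031,"dy":0.054,"dz":0,"hand":1},{"wx":0,"wy":0,"wz":0,"dx":0.031,"dy":0.054,"dz":0,"hand":1}]' >/dev/null
python3 -m jog '[{"wx":0,"wy":0,"wz":0,"dx":0.031,"dy":0.054,"dz":0,"hand":1},{"wx":0,"wy":0,"wz":0,"dx":0.031,"dy":0.054,"dz":0,"hand":1},{"wx":0,"wy":0,"wz":0,"dx":0.031,"dy":0.054,"dz":0,"hand":1},{"wx":0,"wy":0,"wz":0,"dx":0.031,"dy":0.054,"dz":0,"hand":1},{"wx":0,"wy":0,"wz":0,"dx":0.031,"dy":0.054,"dz":0,"hand":1}]' >/dev/null
python3 -m jog '[{"wx":0,"wy":0,"wz":0,"dx":0.031,"dy":0.054,"dz":0,"hand":1},{"wx":0,"wy":0,"wz":0,"dx":0.031,"dy":0.054,"dz":0,"hand":1},{"wx":0,"wy":0,"wz":0,"dx":0.031,"dy":0.054,"dz":0,"hand":1},{"wx":0,"wy":0,"wz":0,"dx":0.031,"dy":0.054,"dz":0,"hand":1},{"wx":0,"wy":0,"wz":0,"dx":0.031,"dy":0.054,"dz":0,"hand":1}]' >/dev/null
python3 -m jog '[{"wx":0,"wy":0,"wz":0,"dx":0.031,"dy":0.054,"dz":0,"hand":1},{"wx":0,"wy":0,"wz":0,"dx":0.021,"dy":0.036,"dz":0,"hand":1},{"wx":0,"wy":0,"wz":0,"dx":0.01,"dy":0.018,"dz":0,"hand":1},{"wx":0,"wy":0,"wz":0,"dx":0,"dy":0,"dz":0,"hand":1},{"wx":0,"wy":0,"wz":0,"dx":0,"dy":0,"dz":0,"hand":1}]' >/dev/null; python3 st.py
```

```text
t 26.1 tcp [ 0.4611 -0.1826  0.2419] yawY -7.5 z [-0.001 -0.    -1.   ] F [-1.1 -0.1 -2.5] open 0.441 ff 15.0 q [ 0.2   0.52  0.12  1.95 -0.1   0.68  0.26]
t 28.18 tcp [0.6299 0.1099 0.242 ] yawY -7.4 z [-0.001 -0.001 -1.   ] F [-0.  -0.7 -2.2] open 0.44 ff 15.0 q [-0.34  0.71  0.17  1.53 -0.14  0.92 -0.25]
```

```bash

python3 -m jog '[{"wx":0,"wy":0,"wz":0,"dx":0.001,"dy":0.002,"dz":-0.03,"hand":1},{"wx":0,"wy":0,"wz":0,"dx":0,"dy":0,"dz":-0.07,"hand":1},{"wx":0,"wy":0,"wz":0,"dx":0,"dy":0,"dz":-0.1,"hand":1},{"wx":0,"wy":0,"wz":0,"dx":0,"dy":0,"dz":-0.1,"hand":1},{"wx":0,"wy":0,"wz":0,"dx":0,"dy":0,"dz":-0.09,"hand":1}]' >/dev/null
python3 -m jog '[{"wx":0,"wy":0,"wz":0,"dx":0,"dy":0,"dz":-0.07,"hand":1},{"wx":0,"wy":0,"wz":0,"dx":0,"dy":0,"dz":-0.04,"hand":1},{"wx":0,"wy":0,"wz":0,"dx":0,"dy":0,"dz":-0.02,"hand":1},{"wx":0,"wy":0,"wz":0,"dx":0,"dy":0,"dz":0,"hand":1},{"wx":0,"wy":0,"wz":0,"dx":0,"dy":0,"dz":0,"hand":1}]' >/dev/null; python3 st.py
python3 - <<'E'
from h import *
s=r.snapshot("side");F=np.array([.6299,.1107]);tcp=r.get_state()["tool_pos"]
yaw=np.radians(82.4);e=np.array([np.cos(yaw),np.sin(yaw)]);h=tcp[2]-.070
it=[("iris_post",[*(F-.008*e),yaw,h],(0,220,0)),("carrier",[*F,yaw-np.pi/2,.028],(0,0,255))]
cv2.imwrite("pics/g7.png",overlay("side",s,it,(195,145,295,245),6))
E
```

```text
t 29.02 tcp [0.631  0.1107 0.1129] yawY -7.4 z [ 0.001  0.    -1.   ] F [ 0.3  1.1 -1.7] open 0.444 ff 15.0 q [-0.32  0.87  0.13  1.63 -0.17  0.65 -0.23]
```

View pics/g7.png

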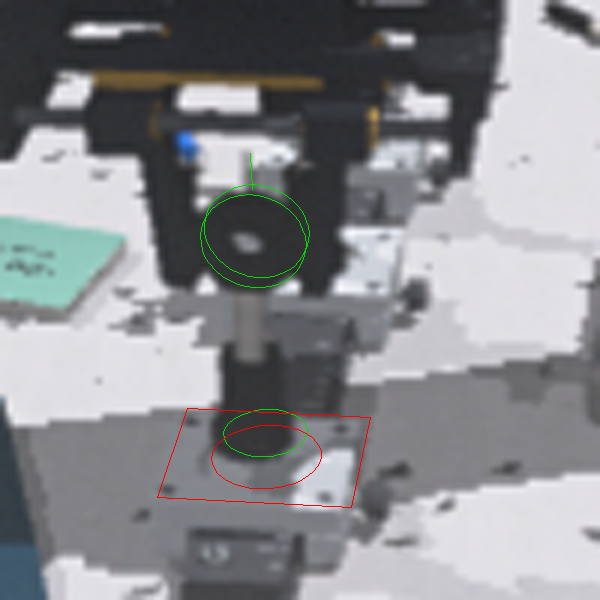

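The iris hangs upright. Its foot at (253,437) is about 2 mm to +x of the recess centre, so I'll correct that and lower it.

```bash

python3 -m jog '[{"wx":0,"wy":0,"wz":0,"dx":-0.006,"dy":-0.003,"dz":-0.015,"hand":1},{"wx":0,"wy":0,"wz":0,"dx":0,"dy":0,"dz":-0.013,"hand":1},{"wx":0,"wy":0,"wz":0,"dx":0,"dy":0,"dz":-0.008,"hand":1},{"wx":0,"wy":0,"wz":0,"dx":0,"dy":0,"dz":0,"hand":1}]' >/dev/null
python3 st.py
python3 -m jog '[{"wx":0,"wy":0,"wz":0,"dx":0,"dy":0,"dz":-0.006,"hand":1},{"wx":0,"wy":0,"wz":0,"dx":0,"dy":0,"dz":-0.005,"hand":1},{"wx":0,"wy":0,"wz":0,"dx":0,"dy":0,"dz":0,"hand":1}]' >/dev/null
python3 st.py
python3 -m jog '[{"wx":0,"wy":0,"wz":0,"dx":0,"dy":0,"dz":-0.005,"hand":1},{"wx":0,"wy":0,"wz":0,"dx":0,"dy":0,"dz":0,"hand":1},{"wx":0,"wy":0,"wz":0,"dx":0,"dy":0,"dz":0,"hand":1}]' >/dev/null
python3 st.py
```

```text
t 29.4 tcp [0.6286 0.1102 0.1029] yawY -7.4 z [-0.001 -0.    -1.   ] F [ 0.3 -0.2 -2.5] open 0.445 ff 15.0 q [-0.31  0.88  0.13  1.64 -0.17  0.63 -0.23]
t 29.65 tcp [0.6288 0.1103 0.1003] yawY -7.4 z [-0. -0. -1.] F [ 0.   0.6 -1.9] open 0.441 ff 15.0 q [-0.31  0.89  0.13  1.64 -0.17  0.63 -0.23]
t 29.9 tcp [0.6289 0.1103 0.0992] yawY -7.4 z [-0.  0. -1.] F [-0.3 -0.  -2.8] open 0.439 ff 15.0 q [-0.31  0.89  0.13  1.64 -0.17  0.63 -0.23]
```

```bash

python3 -m jog '[{"wx":0,"wy":0,"wz":0,"dx":0,"dy":0,"dz":-0.004,"hand":1},{"wx":0,"wy":0,"wz":0,"dx":0,"dy":0,"dz":0,"hand":1}]' >/dev/null
python3 st.py
python3 -m jog '[{"wx":0,"wy":0,"wz":0,"dx":0,"dy":0,"dz":-0.003,"hand":1},{"wx":0,"wy":0,"wz":0,"dx":0,"dy":0,"dz":0,"hand":1}]' >/dev/null
python3 st.py
```

```text
t 30.07 tcp [0.629  0.1102 0.0982] yawY -7.4 z [ 0. -0. -1.] F [-0.6  0.2 -1.9] open 0.442 ff 15.0 q [-0.31  0.89  0.13  1.64 -0.17  0.62 -0.23]
t 30.23 tcp [0.6293 0.1104 0.098 ] yawY -7.4 z [ 0.001  0.    -1.   ] F [-0.7 -0.1  2.1] open 0.44 ff 15.1 q [-0.31  0.89  0.13  1.64 -0.17  0.62 -0.23]
```

Seated at TCP z 0.098, which is exactly 0.070 + 0.028. Releasing it and backing off.

```bash

python3 -m jog '[{"wx":0,"wy":0,"wz":0,"dx":0,"dy":0,"dz":0.002,"hand":0.45},{"wx":0,"wy":0,"wz":0,"dx":0,"dy":0,"dz":0,"hand":0.3},{"wx":0,"wy":0,"wz":0,"dx":0,"dy":0,"dz":0,"hand":0},{"wx":0,"wy":0,"wz":0,"dx":0,"dy":0,"dz":0,"hand":0},{"wx":0,"wy":0,"wz":0,"dx":0,"dy":0,"dz":0,"hand":0}]'>/dev/null; python3 st.py
python3 -m jog '[{"wx":0,"wy":0,"wz":0,"dx":0,"dy":0,"dz":0.04,"hand":0},{"wx":0,"wy":0,"wz":0,"dx":0,"dy":0,"dz":0.12,"hand":0},{"wx":0,"wy":0,"wz":0,"dx":0,"dy":0,"dz":0.15,"hand":0},{"wx":0,"wy":0,"wz":0,"dx":0,"dy":0,"dz":0.15,"hand":0},{"wx":0,"wy":0,"wz":0,"dx":0,"dy":0,"dz":0.12,"hand":0}]'>/dev/null
python3 -m jog '[{"wx":0,"wy":0,"wz":0,"dx":-0.08,"dy":0.12,"dz":0,"hand":0},{"wx":0,"wy":0,"wz":0,"dx":-0.08,"dy":0.12,"dz":0,"hand":0},{"wx":0,"wy":0,"wz":0,"dx":-0.08,"dy":0.12,"dz":0,"hand":0},{"wx":0,"wy":0,"wz":0,"dx":-0.08,"dy":0.12,"dz":0,"hand":0},{"wx":0,"wy":0,"wz":0,"dx":-0.08,"dy":0.12,"dz":0,"hand":0}]'>/dev/null
python3 -m jog '[{"wx":0,"wy":0,"wz":0,"dx":-0.08,"dy":0.12,"dz":0,"hand":0},{"wx":0,"wy":0,"wz":0,"dx":-0.08,"dy":0.12,"dz":0,"hand":0},{"wx":0,"wy":0,"wz":0,"dx":-0.08,"dy":0.12,"dz":0,"hand":0},{"wx":0,"wy":0,"wz":0,"dx":0,"dy":0,"dz":0,"hand":0},{"wx":0,"wy":0,"wz":0,"dx":0,"dy":0,"dz":0,"hand":0}]'>/dev/null;python3 st.py
python3 - <<'E'
from h import *
t,s=r.snapshot("top"),r.snapshot("side")
a=cv2.resize(t[130:270,200:340,::-1],(400,400),interpolation=2);b=cv2.resize(s[125:250,200:325,::-1],(400,400),interpolation=2)
cv2.imwrite("pics/g8.png",np.hstack([a,b]))
E
```

```text
t 30.65 tcp [0.629  0.1102 0.098 ] yawY -7.4 z [ 0. -0. -1.] F [-0.5 -0.7 -0.8] open 0.795 ff 0.0 q [-0.31  0.89  0.13  1.64 -0.17  0.62 -0.23]
t 31.9 tcp [0.467  0.3531 0.2435] yawY -7.1 z [-0.     0.002 -1.   ] F [-0.1 -0.3  0.5] open 0.999 ff 0.0 q [-0.84  0.64  0.2   1.7  -0.17  0.83 -0.69]
```

View pics/g8.png

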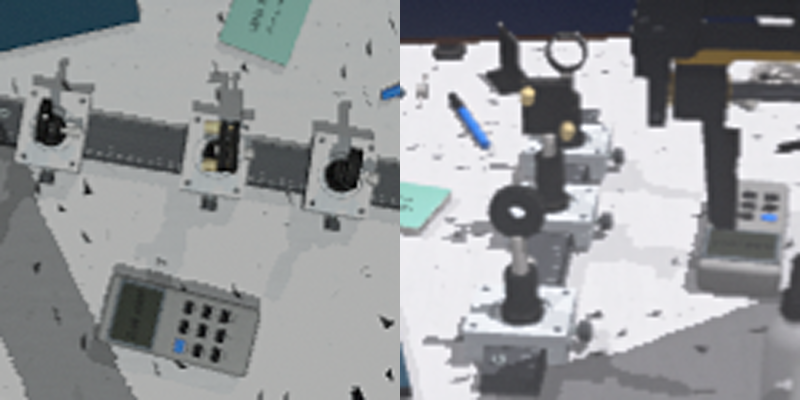

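The final views show the iris at (50,130), the mirror at (218,150) and the lens at (345,172) in the top crop. All three are upright in their carriers and the bystanders have not moved. Handing in.

```bash
python3 -c "
from plant import r
print(r.finish_job())"
```

```text
the job is handed in; nothing more can be done
None
```

I swapped the lens and mirror and put the iris on the carrier that was free. All three are seated upright and released, and I handed the job in at about 32 s; the hand-in call returned no verdict.

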